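# Tip up a laminate on the tilting stand

### The arm

A 6-joint arm with a two-finger parallel gripper is mounted at the origin on the work surface. World frame = base frame: x ahead of the robot, y to its left, z up, the work surface at z = 0. Lengths are in m, angles in degrees, forces in N, time in s.
With the tool pointing down it reaches from about 0.35 to 0.875 m from the base axis. Payload 4.2 kg.
Tool frame: the origin (TCP) lies between the finger pads; the fingertips stand 17 mm ahead of it and the grasp point (between the pads) lies 2 mm behind it; z points along the fingers, y is the direction in which the jaws open and shut (so a half turn about z gives the same grasp; the last joint's range is limited). The gripper opens to 87 mm and grips with 3 to 60 N. Pads are 19 mm wide; open, the fingers measure 117 mm over their backs; the gripper's body (75 mm by 190 mm) begins 51 mm behind the grasp point.
Start: joints at [-50.443, 22.042, 0.453, 0, -68.411, -14.817], TCP at [0.262, -0.568, 0.202] pointing down, gripper open.
Joint ranges: [-179.83, 179.83], [-69.29, 118.12], [-61.27, 80.66], [-181.25, 117.63], [-171.15, -9.14], [-177.46, 177.46]. Speed limits (degrees/s): [159.86, 159.86, 180, 180, 180, 180].

### API

Orientations are given as a 3x3 rotation matrix whose columns are the frame's x, y, z axes.
In Python, from station import r gives the robot as it stands.
- The arm moves only by the shell command python3 -m creep 'ROWS'. ROWS is JSON, a list of rows, each a list of 7 numbers: the opening, from 0 (shut) to 1 (fully open), then the shift along the tool's x, y, z scaled (see below), then the turn, a rotation vector about the tool's x, y, z scaled (see below). A call has 1 to 5 rows; each row is the pose to reach, as a shift and turn from the pose measured when the call began, along the tool's axes at that moment, turning the shorter way round; what a row does not reach only later rows make up. The controller multiplies each number of a shift by 300 mm and each number of a turn by 180 degrees. A row lasts 1/12 s, in which the tool goes at most 41.7 mm and 7.16 degrees, less where a joint would pass 70% of its speed; a pose out of reach is approached as far as the arm can. A call with a number of a shift or a turn outside -1 to 1 is refused whole. A call with a gripper value outside its range is refused whole. The fingers move at their own pace and stop on an object; the grip force is fixed at half the most. Time passes only in rows, so rows that repeat a pose let the fingers close. It gives the time, the measured TCP pose, the force and the opening at its end, in the units of the state.
- r.sense(): the state, without advancing time (a new reading comes with each control period).
- r.capture(name): name is "side" or "top"; returns the picture (400x640x3 uint8, blue, green, red); there is no depth.
- r.camera_model(name): a dict with "mtx" (3x3 intrinsics, pixels), "dist" ([k1, k2, p1, p2, k3] as OpenCV has them; the pictures are not rectified), "R" (3x3) and "t" (3): a world point X has camera coordinates R X + t. Camera axes: x right, y down, z forward; pixel columns grow to the right and rows downward; lengths in m; the calibration is good to about 2 mm. A picture is of the moment at which its call begins. camera_model takes no time and is no camera call.
- r.finish_job(): hands the job in, once; it reports no verdict.
Trained networks look in the newest picture that a camera, given by its name, has taken for a name from the list of things; names that differ only in an ending like _2 or _b are one class to them, and where a whole thing is asked for, a point or a joint stands for the part that bears it (a point fixed in the world has none). Each returns a list of dicts, best first, with "score" (0 to 1); they miss things now and then, are a little off and sometimes report something else, mostly with a low value. They report only what shows in the picture. A call takes as long as a camera call. They do not tell look-alikes from the thing itself.
- r.recognise(camera, target): "rect" ([left, top, right, bottom] as shares, 0 to 1, of the picture: columns of its width, rows of its height, round what is visible of it).
- r.outline_of(camera, target): "pixels" (400x640 bool, what is visible of it) and "rect" ([left, top, right, bottom] as shares, 0 to 1, of the picture: columns of its width, rows of its height, round what is visible of it).
The state is a dict: "time_s": time; "joints": joint angles; "joint_velocities": joint speeds; "effort": joint torques, N m; "tcp_pos": TCP position; "ee_rot": TCP orientation; "wrist_force": force on the tool from outside, world axes, zero at the start; "moment": the same for the moment, N m; "gripper_width": opening from 0.0 (shut) to 1.0 (fully open).
Only numpy, scipy, OpenCV 4.12 (cv2) and the standard library are available. Lean on these libraries where they do the work, as an engineer would, in place of code of your own. Each camera call takes 0.05 s, during which the arm holds its last target.

### The job

The carbon laminate on the tilting stand is to be tipped up for inspection. Take the laminating roller off the glass plate and lay it gently, flat, in the empty steel tray; then swing the handwheel's folding handle right out until its spring pin snaps in, and wind the wheel clockwise until the plate slopes at about 40 degrees, the edge nearest the robot down. Leave the handle latched out, and do not knock over or shift the bottles, can, cup, tape and spreader standing about.

Things in the scene. Friction and masses are not known exactly. Their poses are not given: they have to be found in the camera images.
- wheel_axis (a point): Fixed point: centre of the handwheel's rim, 166 mm above the table. Aluminium wheel, rim 184 mm across, 16 mm thick; three thin spokes and a 40 mm hub lie 14 to 34 mm below the rim's middle plane. It faces up and towards the robot, its axis 32 degrees from vertical. z: along the wheel's axis, outwards. x: in the wheel's plane, up the slope, away from the robot. y: level, to the left.
- crank_hinge (a point): Hinge of the folding handle, carried round by the wheel: 64 mm from the wheel's axis, 14 mm outwards (along the axis) of the rim's middle plane. At the start at the top of the slope, within 7 degrees. The hinge pin lies along the wheel's tangent. Axes turn with the handle; y along the hinge pin.
- crank_grip (a point): Middle of the handle's black grip, 65 mm from the hinge: a cylinder 24 mm thick, 70 mm long (30 to 100 mm from the hinge) that spins freely about its length. Folded, it lies from the hinge inwards across the wheel, its centre line 28 mm above the hub's top. Swung out, it stands parallel to the wheel's axis and circles it at 64 mm. x: along the grip towards the hinge.
- crank (a joint): Angle of the folding handle, rad: 0 folded flat across the wheel, 1.571 swung right out (hard stop). Starts at 0 to 0.15. Hinge friction 0.05 N m: it stays where it is left. While folded (below about 0.6) a tang under the hinge stands between two lugs on the gearbox, so the wheel can only rock 9 degrees either way.
- latch_pin (a joint): Spring pin beside the hinge, m: 0 held back, 0.006 snapped in behind the handle's link. It snaps in by itself when the handle comes within 5 degrees of its stop, and then keeps the handle out, with about 6 degrees of play.
- handwheel (a joint): Turn of the wheel, rad; grows clockwise as seen facing the wheel from the robot's side and above. Starts within 0.12 of 0. Turning it takes about 0.15 N m and it stays where it is left.
- plate (a joint): Slope of the glass plate, rad: 0 level; grows as the edge nearest the robot goes down and the far edge up. Worm drive: always 1/20 of the wheel's turn, so one turn of the wheel tips it 18 degrees; 40 degrees is 0.698. A protractor with a tick every 10 degrees stands at the plate's left side.
- plate_mid (a point): Centre of the top of the glass plate (240 x 220 x 8 mm; black laminate with a masking-tape border on it), 135 mm above the table when level; it pivots about a level axis along its y, 20 mm below this point. x: away from the robot, y: to the left.
- lamp_arm (a point): Point on the lamp arm, a level 20 mm tube 387 mm above the table over the far side of the wheel (40 mm farther from the robot than wheel_axis). From here it runs along the stand's y: 165 mm to the right, to a 22 mm upright post, and 100 mm to the left, where it bends away to a lamp head 420 mm up over the far edge of the plate. Nothing of it moves.
- roller_handle (a point): Grip point of the laminating roller, on the centre line of its wooden handle, 22 mm above what it lies on (the plate). Handle 25 mm thick here, with a 44 mm bulge at its free end 53 mm behind. x: along the handle to the finned aluminium roll, 44 mm thick, 116 mm wide over its fork, lying crosswise 121 mm ahead. 200 mm long, 0.2 to 0.3 kg.
- roller: The laminating roller as a whole, same axes. Origin: below its middle, level with the underside of its roll; 45 mm ahead of roller_handle along the handle and 22 mm below its centre line.
- tray: Empty open steel tray, fixed to the table, 270 x 180 x 42 mm, walls and floor 4 mm (inside 262 x 172). Origin: centre of its underside. x axis along its long side, z up.
- resin: White bottle, 72 mm thick, 170 mm tall. Origin: centre of its underside.
- hardener: Clear bottle, 54 mm thick, 130 mm tall. Origin: centre of its underside.
- cup: White mixing cup, 72 mm across, 85 mm tall. Origin: centre of its underside.
- tape: Roll of masking tape lying flat, 104 mm across, 28 mm high. Origin: centre of its underside.
- solvent: Steel can, 90 mm thick, 150 mm tall. Origin: centre of its underside.
- spreader: Yellow plastic spreader lying on the table, 170 mm long. x axis along it.
There are look-alikes about, which are no part of the job. Leave any red look-alike of the roller alone.

How it is judged (in metres and radians):
On the way, in this order (a step that is already met when the one before it is completed fails the run):
1. with the plate still level, the roller lies in the tray and the handle is swung out and latched (value of joint plate below 0.05 rad and value of joint crank above 1.3 rad and value of joint latch_pin above 0.004 m and x of roller in the frame of tray between -0.12 and 0.12 m and y of roller in the frame of tray between -0.075 and 0.075 m and z of roller in the frame of tray below 0.025 m and angle between roller's own x axis and vertical between 1.4 and 1.74 rad), for 0.1 s.
2. the plate is wound up to its slope (value of joint plate above 0.611 rad and value of joint latch_pin above 0.004 m), for 0.1 s.
At the end, for the whole second after the job is handed in: The plate stands still at 40 degrees, 5 either way; the folding handle is swung right out with its pin snapped in; the roller lies flat on the floor of the tray (all of step 2 and value of joint plate below 0.785 rad and velocity of joint plate between -0.02 and 0.02 rad/s and value of joint crank above 1.3 rad and x of roller in the frame of tray between -0.12 and 0.12 m and y of roller in the frame of tray between -0.075 and 0.075 m and z of roller in the frame of tray below 0.025 m and angle between roller's own x axis and vertical between 1.4 and 1.74 rad); the robot touches nothing.
It fails at once if a bystander (bottle, can, cup, tape or spreader) was shifted by more than 40 mm (distance of any of resin, hardener, cup, tape, solvent, spreader from where it was at the start of the episode above 0.04 m).
It fails at once if a bottle, the can or the cup was knocked over (angle between any of resin, hardener, cup, solvent's own z axis and vertical above 0.8 rad).
It fails at once if the roller was thrown or dropped from well above the tray (linear speed of roller above 1.3 m/s).
It also fails if it takes over 72 s, if anything falls off the work surface, if the arm or the gripper's body presses on something with over 40 N, if the wrist force passes 120 N, or if a joint passes its speed limit or range.

## Working session

There is one attempt and no reset: what is moved stays moved. The work goes in short steps, Python scripts to look and compute and a shell command to move; the robot and the scene stay as the last step left them, time stands still between calls to the robot, and variables do not carry over. Pictures are saved under pics/ and viewed, and the job is handed in when it is done.

```bash
ls; mkdir -p pics; python3 - <<'E'
from station import r
import cv2, numpy as np
s=r.sense(); print(s)
for n in ("side","top"):
    im=r.capture(n); cv2.imwrite(f"pics/{n}0.png",im)
    m=r.camera_model(n); print(n,{k:np.round(np.array(v),4).tolist() for k,v in m.items()}); 
    R=np.array(m["R"]);print(-R.T@np.array(m["t"]))
E
```

```text
pics
{'time_s': 0.0, 'joints': array([-5.04437158e+01,  2.20918555e+01,  3.81125381e-01, -2.97016200e-02,
       -6.84116197e+01, -1.48170147e+01]), 'joint_velocities': array([-0.0714613 ,  0.00223699,  0.02213368, -0.00254583, -0.02563316,
        0.07063131]), 'effort': array([ 6.23706910e-04, -3.90663314e+01,  1.87407321e+01,  4.21992034e+00,
        1.10248307e-02, -1.77627685e-04]), 'tcp_pos': array([ 0.26131342, -0.56704567,  0.20135547]), 'ee_rot': array([[-9.08301545e-01, -4.18314865e-01, -9.88231256e-04],
       [-4.18316025e-01,  9.08299448e-01,  1.95333230e-03],
       [ 8.05019677e-05,  2.18760771e-03, -9.99997604e-01]]), 'wrist_force': array([ 0.18026284, -0.19815217, -0.15717678]), 'moment': array([-0.04252928, -0.00628434, -0.00770014]), 'gripper_width': 0.9946772303157803}
side {'mtx': [[429.4935, 0.0, 320.8208], [0.0, 429.4935, 204.6543], [0.0, 0.0, 1.0]], 'dist': [-0.1033, 0.0, 0.0, 0.0, 0.0], 'R': [[0.7156, -0.6983, -0.0174], [-0.5305, -0.5271, -0.6639], [0.4545, 0.4843, -0.7476]], 't': [-0.3382, 0.3865, 1.3077]}
[-0.14725225 -0.66575004  1.22834242]
top {'mtx': [[464.5135, 0.0, 318.1453], [0.0, 464.5135, 198.1001], [0.0, 0.0, 1.0]], 'dist': [-0.1212, 0.0, 0.0, 0.0, 0.0], 'R': [[0.0072, -1.0, -0.0027], [-0.9918, -0.0068, -0.128], [0.128, 0.0036, -0.9918]], 't': [-0.0076, 0.4915, 1.4957]}
[ 0.29613386 -0.00960713  1.54624864]
```

View pics/side0.png

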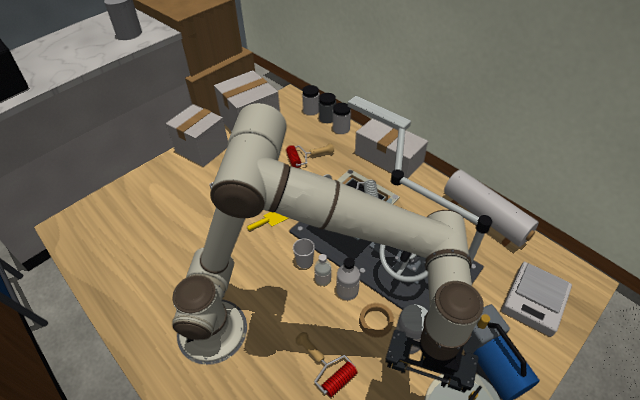

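View pics/top0.png

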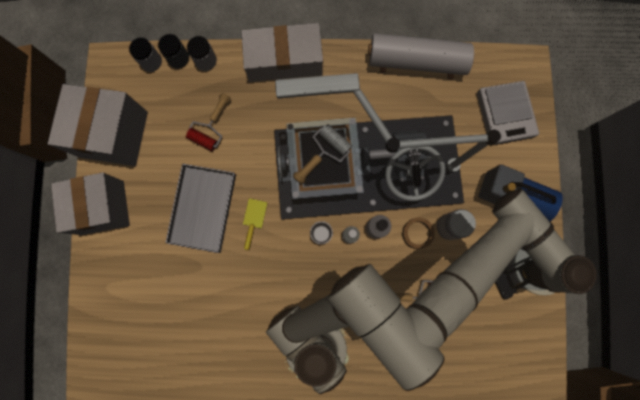

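The top view shows the grey roller on the glass plate, with its handle end at about (305,170) and its roll at (332,140). The tray is at (202,208) and the wheel at (415,172). The bystanders are the cup (320,234), hardener (350,235), resin (377,227), tape (418,233), solvent (456,222) and spreader (254,220).
Roller candidates are the grey-finned one on the plate (top 322,152), a red one at top (207,133) and a red one at side (338,375). I choose the grey one on the plate and will check it in a crop.

```bash
cat > h.py <<'E'
import numpy as np, cv2
from station import r
from scipy.spatial.transform import Rotation as Ro
def cam(n):
    m=r.camera_model(n); return [np.array(m[k],float) for k in("mtx","dist","R","t")]
def proj(n,X):
    K,d,R,t=cam(n); return cv2.projectPoints(np.atleast_2d(np.array(X,float)),cv2.Rodrigues(R)[0],t,K,d)[0][:,0]
def ray(n,px):
    K,d,R,t=cam(n); u=cv2.undistortPoints(np.array(px,float).reshape(-1,1,2),K,d)[:,0]
    D=np.c_[u,np.ones(len(u))]@R; return -R.T@t,D/np.linalg.norm(D,axis=1)[:,None]
def atz(n,px,z):
    c,D=ray(n,px); return c+D*((z-c[2])/D[:,2])[:,None]
def tri(ns,pxs):
    A=np.zeros((3,3));b=np.zeros(3)
    for n,p in zip(ns,pxs):
        c,D=ray(n,[p]);P=np.eye(3)-np.outer(D[0],D[0]);A+=P;b+=P@c
    return np.linalg.solve(A,b)
def shot(n,name,box=None,sc=1):
    im=r.capture(n)
    if box: im=im[box[1]:box[3],box[0]:box[2]]
    im=cv2.resize(im,None,fx=sc,fy=sc,interpolation=cv2.INTER_CUBIC); cv2.imwrite(f"pics/{name}.png",im)
def rel(P,R=None):
    "numbers for a creep row from the present pose to P,R"
    s=r.sense();R0=s["ee_rot"];R=R0 if R is None else R
    return np.round(np.r_[R0.T@(np.array(P)-s["tcp_pos"])/.3, Ro.from_matrix(R0.T@R).as_rotvec()/np.pi],4).tolist()
E
python3 - <<'E'
from h import *
shot("top","c1",(260,90,500,250),3)
W=[];
for t in ("roller","tray","roller_handle","crank_grip","crank","handwheel","resin","hardener","cup","tape","solvent","spreader","plate"):
    for o in r.outline_of("top",t)[:3]:
        ys,xs=np.nonzero(o["pixels"]); q=cv2.minAreaRect(np.c_[xs,ys].astype(np.float32))
        print(t,round(o["score"],2),np.round([xs.mean(),ys.mean()],1),np.round(q[0],1),np.round(q[1],1),round(q[2],1))
print(r.sense()["time_s"])
E
```

```text
roller 0.77 [324.7 151. ] [318.  157.5] [37.5 64.3] 45.0
roller 0.62 [208.3 126.5] [211. 119.] [32.2 56.3] 26.6
roller 0.59 [404.9 297. ] [404.5 297.5] [ 7. 15.] 90.0
tray 0.87 [200.8 207.8] [200.9 207.8] [56.  84.4] 11.8
roller_handle 0.76 [207.8 125.4] [210.8 118.9] [32.6 58.1] 26.6
roller_handle 0.6 [324.7 150. ] [318.5 157. ] [37.5 62.9] 45.0
roller_handle 0.56 [351. 235.] [351. 235.] [16. 16.] 90.0
crank_grip 0.49 [416.  171.5] [416.  168.5] [35.  8.] 90.0
crank 0.66 [416.  171.1] [416.  168.5] [35.  8.] 90.0
handwheel 0.68 [414.2 171.4] [414.2 173.8] [53.2 60.7] 85.6
resin 0.94 [377.8 226.6] [377.5 227. ] [20.5 23.3] 45.0
resin 0.65 [368.7 158.7] [387.3 140.6] [139.6 225.8] 85.1
hardener 0.78 [350.7 234.8] [350.5 235. ] [16. 17.] 90.0
hardener 0.73 [200.5 207.9] [200.7 208. ] [57.3 82.7] 10.6
cup 0.92 [321.1 232.8] [321. 233.] [21.2 21.2] 45.0
tape 0.6 [419.3 233.5] [418.5 233. ] [33.2 31.8] 45.0
solvent 0.62 [455.7 224. ] [455.5 224. ] [30. 37.] 90.0
solvent 0.26 [324.5 149.8] [318.3 157.2] [37.5 63.6] 45.0
spreader 0.75 [253.8 218.8] [252.6 224.4] [20.9 51.4] 14.0
spreader 0.29 [200.5 207.9] [200.5 208.2] [56.7 83.3] 11.3
plate 0.57 [324.2 159.8] [323.5 158.1] [76.1 73.5] 85.0
0.8
```

View pics/c1.png

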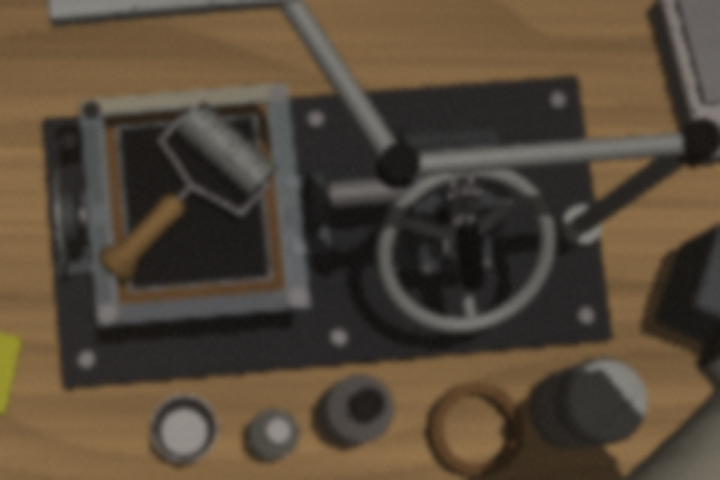

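The crop confirms the grey-finned roller on the glass plate, with its bulge end at about (299,177) and its roll centre at (337,139). The wheel rim is centred near (416,173), and the folded black grip is at (416,171) with its hinge at the top.

```bash
python3 - <<'E'
from h import *
f=lambda p:np.array(p,float)/3+[260,90]
c=atz("top",[f(p) for p in [(45,120),(577,77),(610,335),(65,387)]],0.005); print("base",c.round(3).tolist())
e=c[0]-c[1];e2=c[3]-c[2]; print(np.degrees(np.arctan2(e[1],e[0]))-90,np.degrees(np.arctan2(e2[1],e2[0]))-90)
pc=atz("top",[f(p) for p in [(90,103),(282,88),(302,300),(102,318)]],0.135);print("plate",pc.round(3).tolist(),pc.mean(0))
rl=atz("top",[f((118,262)),f((183,203)),f((231,148))],0.157);print("roller",rl.round(4).tolist())
d=rl[2]-rl[0];print(np.degrees(np.arctan2(d[1],d[0])),np.linalg.norm(d))
# rim ellipse centre
ell=atz("top",[f((467,251))],0.166);print("wheel approx",ell)
o=r.outline_of("top","tray")[0]
ys,xs=np.nonzero(o["pixels"]);q=cv2.boxPoints(cv2.minAreaRect(np.c_[xs,ys].astype(np.float32)))
t=atz("top",q,0.042);print("tray",t.round(3).tolist(),t.mean(0).round(3))
for n,px,z in (("cup",(321,233),.085),("hard",(350.6,235),.13),("resin",(377.6,227),.17),("tape",(418.5,233),.028),("solv",(455.6,224),.15),("spr",(253,222),.003)):
    print(n,atz("top",[px],z)[0].round(3))
E
```

```text
base [[0.729, 0.145, 0.005], [0.787, -0.468, 0.005], [0.486, -0.495, 0.005], [0.424, 0.117, 0.005]]
5.377507848144049 5.807862489114228
plate [[0.711, 0.086, 0.135], [0.729, -0.115, 0.135], [0.504, -0.135, 0.135], [0.484, 0.07, 0.135]] [ 0.60706056 -0.0238592   0.135     ]
roller [[0.5385, 0.0529, 0.157], [0.5999, -0.0124, 0.157], [0.6578, -0.0612, 0.157]]
-43.74368683405678 0.165095652749579
wheel approx [[ 0.55095169 -0.29981814  0.166     ]]
tray [[0.337, 0.497, 0.042], [0.613, 0.451, 0.042], [0.575, 0.265, 0.042], [0.303, 0.314, 0.042]] [0.457 0.382 0.042]
cup [ 0.374 -0.014  0.085]
hard [ 0.366 -0.104  0.13 ]
resin [ 0.388 -0.182  0.17 ]
tape [ 0.379 -0.334  0.028]
solv [ 0.4   -0.423  0.15 ]
spr [0.413 0.213 0.003]
```

```bash
cat >> h.py <<'E'
def down(ydeg):
    a=np.radians(ydeg); y=np.array([np.cos(a),np.sin(a),0]);z=np.array([0,0,-1.]);return np.c_[np.cross(y,z),y,z]
E
python3 - <<'E'
from h import *
print(rel([.30,-.42,.36]), rel([.573,.019,.36],down(46)))
print("lamp", tri(("top","side"),((276+117/1.5*0+0,90),(350,105))), atz("top",[(276,97),(358,93)],.42))
print("lamp bend",atz("top",[(393,144),(494,137)],.387))
E
```

```text
[-0.3222, 0.3932, -0.5251, 0.0, 0.0, 0.0] [-1.7611, 1.3414, -0.5251, -0.0, 0.0, 0.3819]
lamp [0.72024275 0.1057781  0.40886919] [[ 0.69899142  0.10309141  0.42      ]
 [ 0.710921   -0.10470441  0.42      ]]
lamp bend [[ 0.58700155 -0.19651794  0.387     ]
 [ 0.60970876 -0.46341947  0.387     ]]
```

```bash
python3 -m creep '[[1,-0.1,0.1,-0.2,0,0,0.04],[1,-0.2,0.25,-0.4,0,0,0.08],[1,-0.32,0.36,-0.52,0,0,0.12],[1,-0.45,0.45,-0.52,0,0,0.16],[1,-0.58,0.52,-0.52,0,0,0.2]]'
```

```text
time_s: 1.27
tcp_pos: [0.3156, -0.4256, 0.3327]
ee_rot: [[-0.983, 0.184, 0.003], [0.184, 0.983, -0.004], [-0.004, -0.003, -1.0]]
wrist_force: [1.7, 0.2, -0.5]
gripper_width: 1.001
```

```bash
python3 -c "
from h import *
print(rel([.50,-.12,.36],down(46)),rel([.573,.019,.30],down(46)))"
```

```text
[-0.4169, 1.1143, -0.0926, -0.0005, 0.0015, 0.1854] [-0.5698, 1.6152, 0.1066, -0.0005, 0.0015, 0.1854]
```

```bash
python3 -m creep '[[1,-0.06,0.14,-0.08,0,0,0.04],[1,-0.12,0.28,-0.09,0,0,0.08],[1,-0.18,0.42,-0.09,0,0,0.12],[1,-0.24,0.56,-0.09,0,0,0.16],[1,-0.3,0.7,-0.09,0,0,0.185]]'; python3 -c "
from h import *
print(rel([.573,.019,.30],down(46)))"
```

```text
time_s: 1.68
tcp_pos: [0.4153, -0.2766, 0.3597]
ee_rot: [[-0.741, 0.671, 0.005], [0.671, 0.741, -0.004], [-0.007, 0.0, -1.0]]
wrist_force: [0.7, -0.6, 0.4]
gripper_width: 1.003
[0.2727, 1.0834, 0.1976, 0.0002, 0.0021, 0.0103]
```

```bash
python3 -m creep '[[1,0.03,0.14,0,0,0,0.01],[1,0.07,0.28,0,0,0,0.01],[1,0.1,0.42,0,0,0,0.01],[1,0.14,0.56,0,0,0,0.01],[1,0.17,0.7,0,0,0,0.01]]';  python3 -m creep '[[1,0.1,0.3,0.05,0,0,0],[1,0.1,0.4,0.1,0,0,0],[1,0.1,0.4,0.15,0,0,0],[1,0.1,0.4,0.15,0,0,0]]'; python3 -c "
from h import *
print(r.sense()['joints'].round(1),rel([.573,.019,.30],down(46)))
shot('side','s2'); shot('top','t2')"
```

```text
time_s: 2.1
tcp_pos: [0.514, -0.0929, 0.36]
ee_rot: [[-0.72, 0.694, 0.006], [0.694, 0.72, -0.004], [-0.007, 0.001, -1.0]]
wrist_force: [0.2, 0.4, 0.5]
gripper_width: 0.997
time_s: 2.43
tcp_pos: [0.5764, 0.0184, 0.3106]
ee_rot: [[-0.723, 0.691, 0.001], [0.691, 0.723, -0.003], [-0.003, -0.002, -1.0]]
wrist_force: [0.4, 0.2, -1.8]
gripper_width: 0.999
[  18.    14.2    4.4    0.2  -80.2 -151.8] [0.0097, -0.0064, 0.0352, -0.0006, 0.0009, 0.0016]
```

View pics/s2.png

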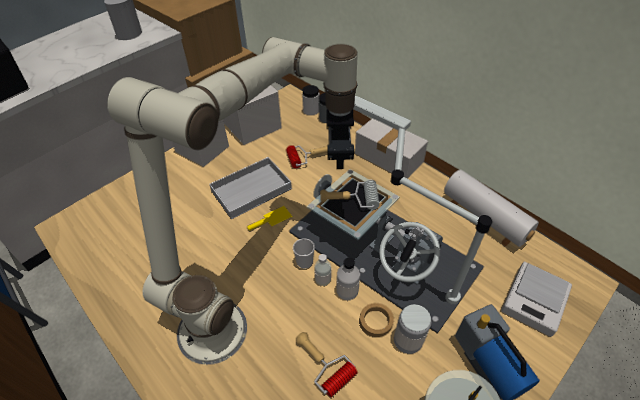

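View pics/t2.png

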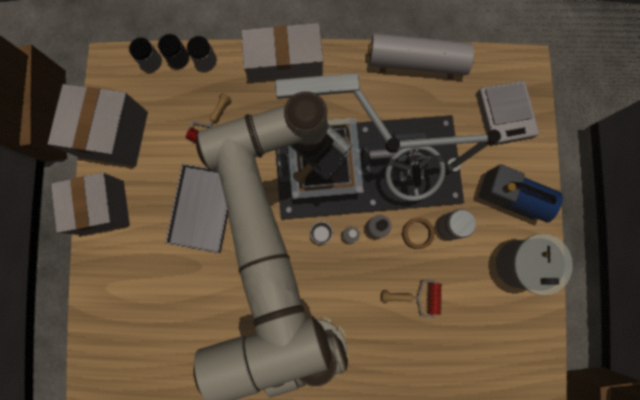

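```bash
python3 - <<'E'
import cv2
im=cv2.imread("pics/s2.png")
c=cv2.resize(im[155:305,290:490],None,fx=4,fy=4,interpolation=cv2.INTER_CUBIC);cv2.imwrite("pics/s2c.png",c)
E
```

```text
(no output)
```

View pics/s2c.png

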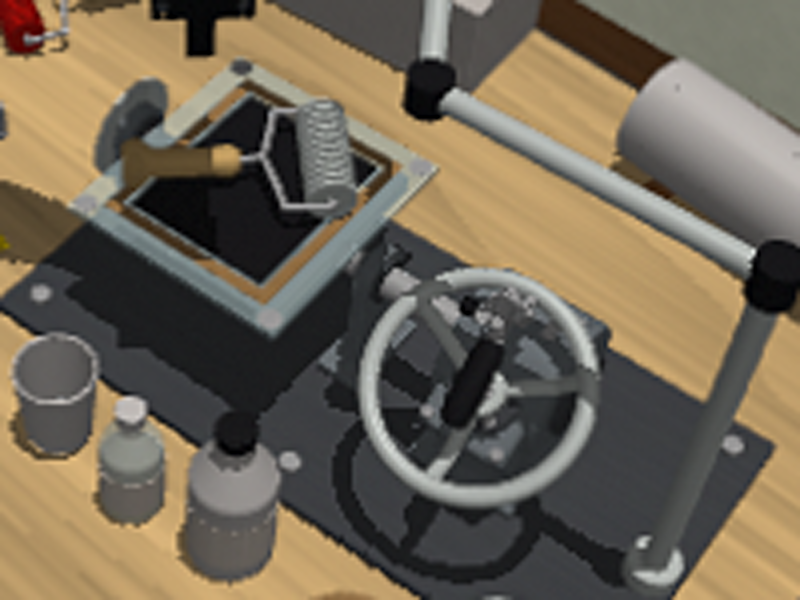

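```bash
cat >> h.py <<'E'
def wheel(c=(.555,-.303,.166),yaw=5.5):
    y=np.radians(yaw);t=np.radians(32)
    X0=np.array([np.cos(y),np.sin(y),0]);Y=np.array([-np.sin(y),np.cos(y),0]);Z0=np.array([0,0,1.])
    Z=Z0*np.cos(t)-X0*np.sin(t); X=X0*np.cos(t)+Z0*np.sin(t)
    return np.array(c,float),np.c_[X,Y,Z]
def wpt(c,R,rad,ang,h):
    a=np.radians(np.atleast_1d(ang)).astype(float);return c+rad*(np.outer(np.cos(a),R[:,0])+np.outer(np.sin(a),R[:,1]))+h*R[:,2]
E
cat > ov.py <<'E'
from h import *
import sys
c,R=wheel()
for n,f,box,s in (("side","s2",(290,155,490,305),4),("top","top0",(260,90,500,250),3)):
    im=cv2.imread(f"pics/{f}.png")[box[1]:box[3],box[0]:box[2]];im=cv2.resize(im,None,fx=s,fy=s,interpolation=cv2.INTER_CUBIC)
    def pl(X,col):
        p=((proj(n,X)-box[:2])*s).astype(np.int32);cv2.polylines(im,[p],False,col,1)
    pl(wpt(c,R,.092,np.arange(0,361,5),0),(0,0,255)); pl(wpt(c,R,.076,np.arange(0,361,5),0),(0,255,0))
    pl(np.r_[wpt(c,R,.064,0,.014),wpt(c,R,-.036,0,.014)],(255,0,255))
    h=np.array([.573,.019,.157]);a=np.radians(-44);d=np.array([np.cos(a),np.sin(a),0]);e=np.array([-d[1],d[0],0])
    pl([h-.057*d,h+.121*d],(0,255,255)); pl([h+.121*d-.058*e,h+.121*d+.058*e],(0,255,255));pl([h+.012*e,h-.012*e],(255,0,0))
    cv2.imwrite(f"pics/ov_{n}{sys.argv[1]}.png",im)
E
python3 ov.py 1
```

```text
(no output)
```

View pics/ov_side1.png

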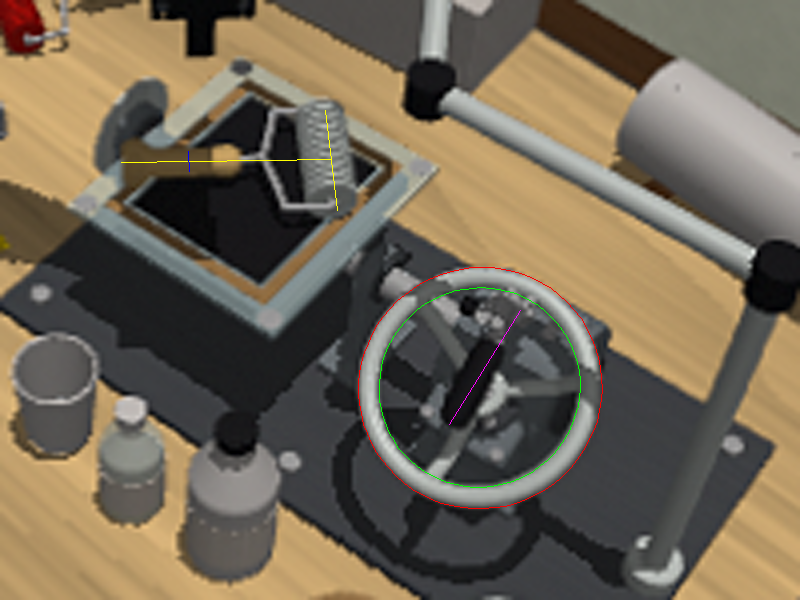

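View pics/ov_top1.png

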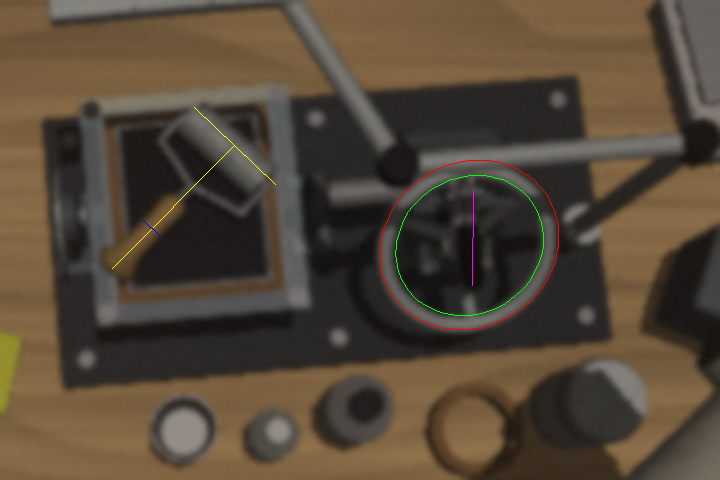

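Both overlays fit. The roller model lies on the grey roller, with the grip point at side crop (189,160), and the wheel model lies on the rim to within about 4 mm. Lowering onto the handle.

```bash
python3 -m creep '[[1,0.01,-0.006,0.12,0,0,0],[1,0.01,-0.006,0.22,0,0,0],[1,0.01,-0.006,0.32,0,0,0],[1,0.01,-0.006,0.36,0,0,0],[1,0.01,-0.006,0.36,0,0,0]]'; python3 -c "
from h import *
print(rel([.573,.019,.158],down(46)))"
```

```text
time_s: 2.95
tcp_pos: [0.5701, 0.014, 0.2022]
ee_rot: [[-0.721, 0.693, -0.004], [0.693, 0.721, -0.006], [-0.001, -0.008, -1.0]]
wrist_force: [-0.3, -0.2, 0.1]
gripper_width: 1.004
[0.0048, 0.02, 0.1472, -0.0024, 0.0004, 0.0007]
```

```bash
python3 -m creep '[[1,0.005,0.02,0.05,0,0,0],[1,0.005,0.02,0.1,0,0,0],[1,0.005,0.02,0.14,0,0,0],[1,0.005,0.02,0.147,0,0,0],[1,0.005,0.02,0.147,0,0,0]]'; python3 -m creep '[[0,0,0,0,0,0,0],[0,0,0,0,0,0,0],[0,0,0,0,0,0,0],[0,0,0,0,0,0,0],[0,0,0,0,0,0,0]]'; python3 -m creep '[[0,0,0,0,0,0,0],[0,0,0,0,0,0,0],[0,0,0,-0.03,0,0,0],[0,0,0,-0.1,0,0,0],[0,0,0,-0.15,0,0,0]]'
```

```text
time_s: 3.37
tcp_pos: [0.5735, 0.0182, 0.1595]
ee_rot: [[-0.72, 0.693, -0.003], [0.693, 0.72, -0.007], [-0.003, -0.007, -1.0]]
wrist_force: [-0.7, -1.0, 0.3]
gripper_width: 1.001
time_s: 3.78
tcp_pos: [0.5737, 0.0182, 0.16]
ee_rot: [[-0.72, 0.693, -0.002], [0.693, 0.72, -0.006], [-0.003, -0.006, -1.0]]
wrist_force: [0.2, -0.2, -0.3]
gripper_width: 0.701
time_s: 4.2
tcp_pos: [0.5741, 0.0184, 0.2066]
ee_rot: [[-0.721, 0.693, -0.001], [0.693, 0.721, -0.007], [-0.004, -0.006, -1.0]]
wrist_force: [0.5, 0.3, 0.9]
gripper_width: 0.322
```

```bash
python3 -m creep '[[0,0,0,0,0,0,0],[0,0,0,0,0,0,0]]'; python3 -c "
from h import *
shot('side','s3',(250,60,450,260),3)"
```

```text
time_s: 4.37
tcp_pos: [0.5748, 0.0187, 0.2081]
ee_rot: [[-0.721, 0.693, 0.002], [0.693, 0.721, -0.006], [-0.006, -0.003, -1.0]]
wrist_force: [-0.1, 0.3, 0.1]
gripper_width: 0.17
```

View pics/s3.png

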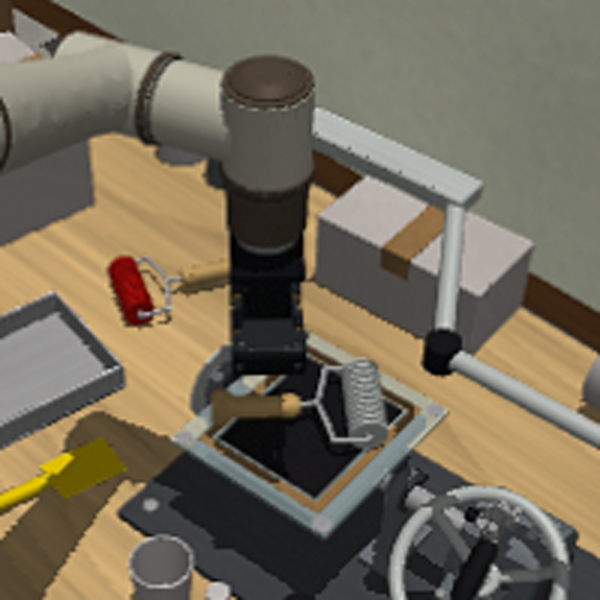

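The fingers were still closing when I lifted, and the roller lies undisturbed on the plate (handle at crop 250,405). I'll reopen and retry, waiting longer for the close.

```bash
Z='[1,0,0,0,0,0,0]'; python3 -m creep '[[0.7,0,0,0,0,0,0],[0.7,0,0,0,0,0,0],[0.7,0,0,0,0,0,0],[0.7,0,0,0,0,0,0],[0.7,0,0,0,0,0,0]]';python3 -m creep '[[0.7,0,0,0,0,0,0],[0.7,0,0,0,0,0,0],[0.7,0,0,0.05,0,0,0],[0.7,0,0,0.1,0,0,0],[0.7,0,0,0.14,0,0,0]]'; python3 -c "
from h import *
print(rel([.5735,.0186,.1585],down(46)))"
```

```text
time_s: 4.83
tcp_pos: [0.5738, 0.0185, 0.2063]
ee_rot: [[-0.721, 0.693, -0.002], [0.693, 0.721, -0.007], [-0.003, -0.006, -1.0]]
wrist_force: [0.2, 0.4, 0.5]
gripper_width: 0.419
time_s: 5.25
tcp_pos: [0.5734, 0.0183, 0.1635]
ee_rot: [[-0.721, 0.693, -0.002], [0.693, 0.72, -0.007], [-0.003, -0.006, -1.0]]
wrist_force: [-0.4, -0.2, 0.4]
gripper_width: 0.688
[0.0007, 0.0011, 0.0166, -0.002, 0.001, 0.0005]
```

```bash
python3 -m creep '[[0.6,0,0,0.017,0,0,0],[0,0,0,0.017,0,0,0],[0,0,0,0.017,0,0,0],[0,0,0,0.017,0,0,0],[0,0,0,0.017,0,0,0]]';python3 -m creep '[[0,0,0,0,0,0,0],[0,0,0,0,0,0,0],[0,0,0,0,0,0,0],[0,0,0,0,0,0,0],[0,0,0,0,0,0,0]]';python3 -m creep '[[0,0,0,0,0,0,0],[0,0,0,0,0,0,0],[0,0,0,0,0,0,0]]'
```

```text
time_s: 5.67
tcp_pos: [0.5741, 0.0184, 0.1594]
ee_rot: [[-0.721, 0.693, -0.0], [0.693, 0.721, -0.006], [-0.004, -0.005, -1.0]]
wrist_force: [1.1, -0.3, 0.0]
gripper_width: 0.408
time_s: 6.08
tcp_pos: [0.5741, 0.0183, 0.1595]
ee_rot: [[-0.721, 0.693, -0.0], [0.693, 0.721, -0.006], [-0.004, -0.004, -1.0]]
wrist_force: [-0.3, -0.9, -0.4]
gripper_width: 0.042
time_s: 6.33
tcp_pos: [0.574, 0.0183, 0.1594]
ee_rot: [[-0.721, 0.693, -0.0], [0.693, 0.721, -0.006], [-0.004, -0.005, -1.0]]
wrist_force: [1.2, -0.7, 0.8]
gripper_width: 0.003
```

```bash
python3 -c "
from h import *
shot('side','s4',(290,100,420,230),4);shot('top','t4',(270,90,400,220),4)"
```

```text
(no output)
```

View pics/s4.png

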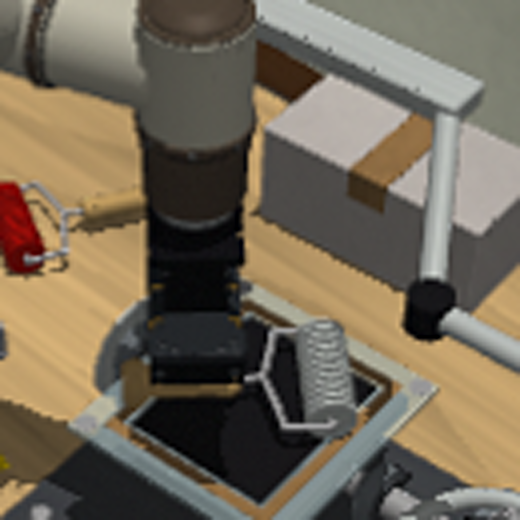

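View pics/t4.png

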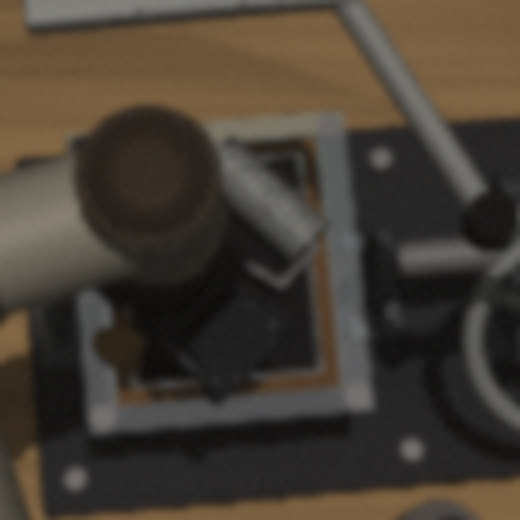

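```bash
python3 - <<'E'
from h import *
im=cv2.imread("pics/s4.png");print(im.shape)
for n,f,o in (("side","s4",(290,100)),("top","t4",(270,90))):
    im=cv2.imread(f"pics/{f}.png")
    p=(proj(n,[[.574,.0183,.2295],[.574,.0183,.1594],[.574,.0183,.1424],[.573,.019,.157]])-o)*4
    print(n,p.round().tolist())
    im=cv2.convertScaleAbs(im,alpha=2.2,beta=20)
    for q,c in zip(p,((0,0,255),(0,255,0),(255,0,255),(0,255,255))): cv2.circle(im,tuple(int(v) for v in q),4,c,1)
    cv2.imwrite(f"pics/{f}m.png",im)
E
```

```text
(520, 520, 3)
side [[191.0, 321.0], [190.0, 379.0], [190.0, 393.0], [189.0, 381.0]]
top [[162.0, 284.0], [163.0, 303.0], [164.0, 307.0], [162.0, 305.0]]
```

View pics/s4m.png

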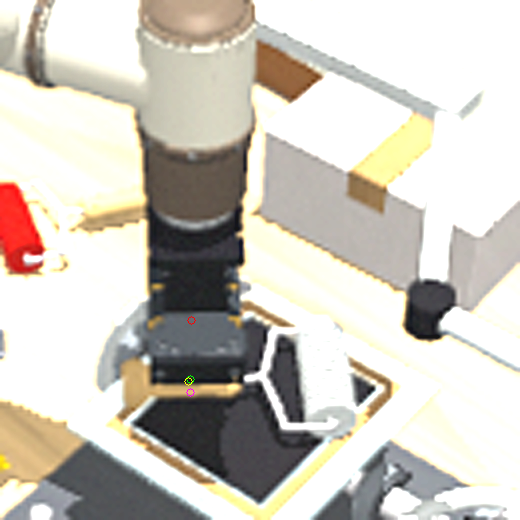

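View pics/t4m.png

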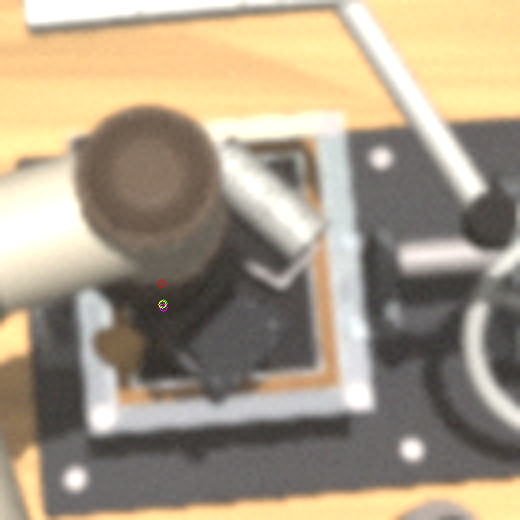

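```bash
python3 - <<'E'
from h import *
R=r.sense()["ee_rot"];p0=r.sense()["tcp_pos"]
im=r.capture("side");print(r.sense()["gripper_width"],p0)
im=cv2.resize(im[170:220,310:370],None,fx=10,fy=10,interpolation=cv2.INTER_CUBIC)
im=cv2.convertScaleAbs(im,alpha=1.8,beta=20)
for loc,c in (((0,-.095,-.053),(0,0,255)),((0,.095,-.053),(255,0,0)),((0,0,.017),(0,255,0)),((0,-.02,.017),(255,0,255)),((.0095,-.0,.017),(0,255,0)),((-.0095,-.0,.017),(0,255,0))):
    q=(proj("side",[p0+R@np.array(loc)])[0]-(310,170))*10;cv2.circle(im,tuple(int(v) for v in q),5,c,2)
cv2.imwrite("pics/s5.png",im)
E
```

```text
0.007261149187229141 [0.57402878 0.01832748 0.15940476]
```

View pics/s5.png

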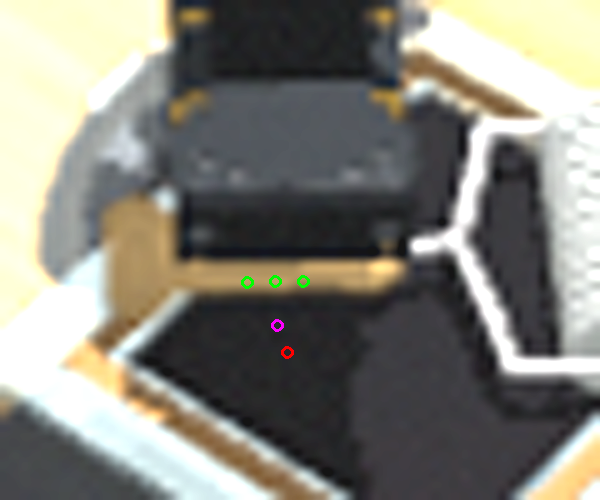

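```bash
python3 - <<'E'
from h import *
R=down(46);p0=np.array([.5764,.0184,.3106])
im=cv2.imread("pics/s2.png")
im=cv2.resize(im[90:190,290:390],None,fx=6,fy=6,interpolation=cv2.INTER_CUBIC)
for loc,c in (((0,-.095,-.053),(0,0,255)),((0,.095,-.053),(255,0,0)),((0,-.05,.017),(0,255,0)),((0,.05,.017),(255,0,255))):
    q=(proj("side",[p0+R@np.array(loc)])[0]-(290,90))*6;cv2.circle(im,tuple(int(v) for v in q),5,c,2)
cv2.imwrite("pics/s6.png",im)
E
```

```text
(no output)
```

View pics/s6.png

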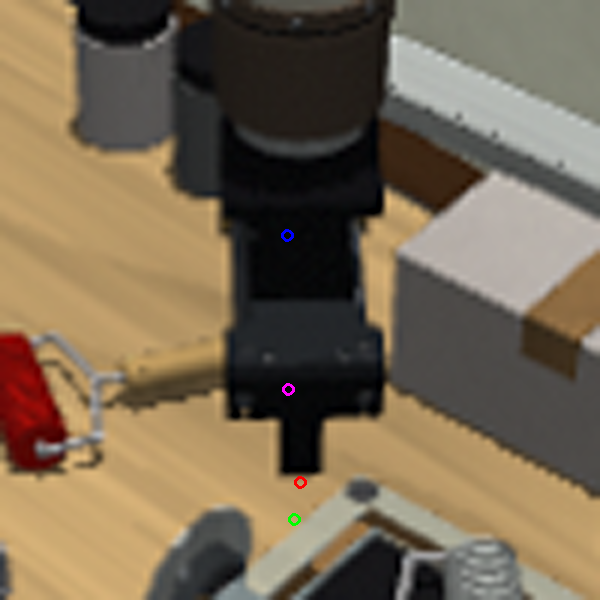

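```bash
python3 - <<'E'
from h import *
R=r.sense()["ee_rot"];p0=r.sense()["tcp_pos"]
im=cv2.imread("pics/top0.png") 
def dr(im,p0,R,o,s,n):
    for loc,c in (((0,-.0585,-.053),(0,0,255)),((0,.0585,-.053),(255,0,0)),((.0375,-.0585,-.053),(0,0,255)),((-.0375,-.0585,-.053),(0,0,255)),((0,-.0585,.017),(0,255,0)),((0,.0585,.017),(255,0,255)),((0,0,.017),(0,255,255))):
        q=(proj("top",[p0+R@np.array(loc)])[0]-o)*s;cv2.circle(im,tuple(int(v) for v in q),4,c,1)
    cv2.imwrite(f"pics/{n}.png",im)
f=lambda im,b,s:cv2.convertScaleAbs(cv2.resize(im[b[1]:b[3],b[0]:b[2]],None,fx=s,fy=s,interpolation=cv2.INTER_CUBIC),alpha=2.5,beta=20)
dr(f(im,(470,210,600,310),6),np.array([.2613,-.567,.20135]),np.array([[-.908,-.418,0],[-.418,.908,0],[0,0,-1.]]),(470,210),6,"m1")
dr(f(cv2.imread("pics/t2.png"),(280,100,380,200),6),np.array([.5764,.0184,.3106]),down(46),(280,100),6,"m2")
E
```

```text
(no output)
```

View pics/m1.png

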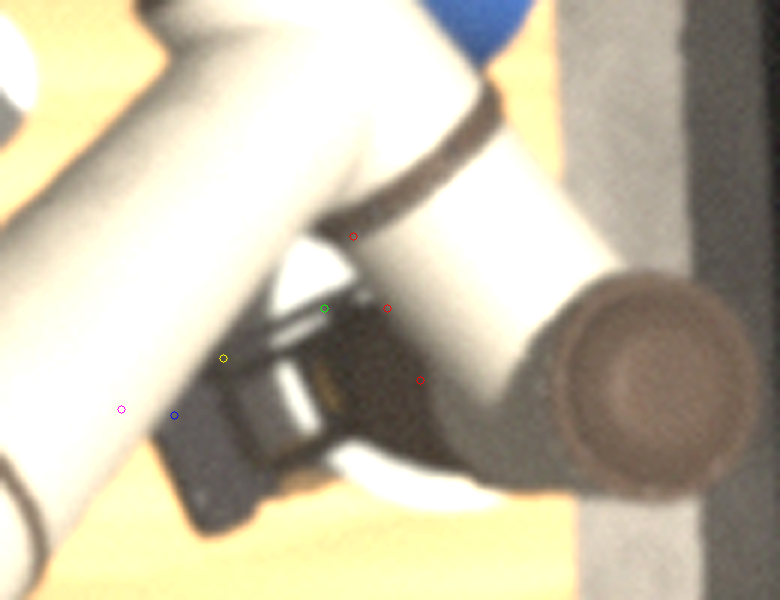

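View pics/m2.png

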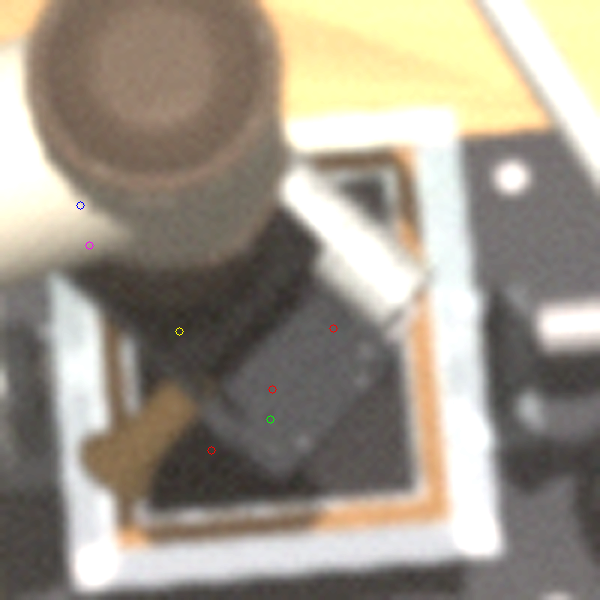

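The fingers closed above the handle. In both views the gripper sits about 40 mm higher than the reported TCP implies: finger tip seen at crop (300,472), expected near (294,525). I'll open, go down in steps watching the force, and check with a picture.

```bash
python3 -m creep '[[0.8,0,0,0,0,0,0],[0.8,0,0,0,0,0,0],[0.8,0,0,0,0,0,0],[0.8,0,0,0,0,0,0],[0.8,0,0,0,0,0,0]]';python3 -m creep '[[0.8,0,0,0,0,0,0],[0.8,0,0,0,0,0,0],[0.8,0,0,0,0,0,0],[0.8,0,0,0,0,0,0],[0.8,0,0,0,0,0,0]]'; python3 -m creep '[[0.8,0,0,0.03,0,0,0],[0.8,0,0,0.05,0,0,0],[0.8,0,0,0.07,0,0,0],[0.8,0,0,0.08,0,0,0],[0.8,0,0,0.08,0,0,0]]'; python3 - <<'E'
from h import *
s=r.sense();p0=s["tcp_pos"];R=s["ee_rot"]
im=r.capture("side")
b=(300,110,390,220)
im=cv2.resize(im[b[1]:b[3],b[0]:b[2]],None,fx=5,fy=5,interpolation=cv2.INTER_CUBIC)
im=cv2.convertScaleAbs(im,alpha=1.8,beta=20)
for d,c in ((0,(0,255,0)),(-.04,(255,0,255))):
  for loc in ((0,-.0585,.017+d),(0,0,.017+d),(0,-.095,-.053+d)):
    q=(proj("side",[p0+R@np.array(loc)])[0]-b[:2])*5;cv2.circle(im,tuple(int(v) for v in q),4,c,1)
cv2.imwrite("pics/s7.png",im)
E
```

```text
time_s: 6.9
tcp_pos: [0.5741, 0.0184, 0.1594]
ee_rot: [[-0.721, 0.693, -0.0], [0.693, 0.721, -0.006], [-0.004, -0.005, -1.0]]
wrist_force: [0.2, 0.0, -0.4]
gripper_width: 0.297
time_s: 7.32
tcp_pos: [0.574, 0.0184, 0.1594]
ee_rot: [[-0.721, 0.693, -0.0], [0.693, 0.721, -0.006], [-0.004, -0.005, -1.0]]
wrist_force: [0.5, 0.3, 0.4]
gripper_width: 0.677
time_s: 7.73
tcp_pos: [0.5732, 0.018, 0.134]
ee_rot: [[-0.721, 0.693, -0.003], [0.693, 0.72, -0.007], [-0.003, -0.007, -1.0]]
wrist_force: [-0.5, 0.2, 0.3]
gripper_width: 0.799
```

View pics/s7.png

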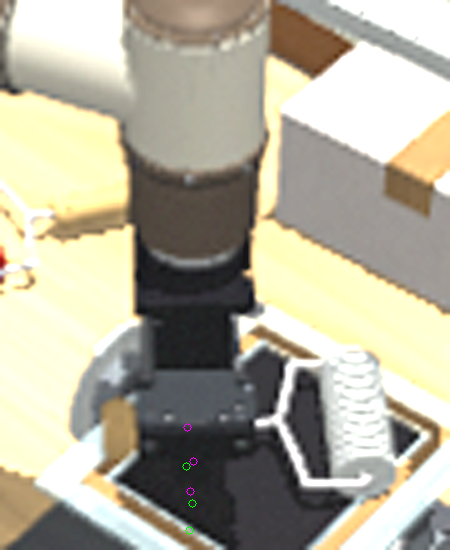

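```bash
python3 -m creep '[[0.8,0,0,0.012,0,0,0],[0.8,0,0,0.025,0,0,0],[0.8,0,0,0.033,0,0,0],[0.8,0,0,0.033,0,0,0]]'; python3 - <<'E'
from h import *
s=r.sense();p0=s["tcp_pos"];R=s["ee_rot"]
im=r.capture("side")
b=(315,170,365,220)
im=cv2.resize(im[b[1]:b[3],b[0]:b[2]],None,fx=12,fy=12,interpolation=cv2.INTER_CUBIC)
im=cv2.convertScaleAbs(im,alpha=5,beta=0)
for d,c in ((0,(0,255,0)),(-.04,(255,0,255))):
  for loc in ((0,-.051,.017+d),(0,0,.017+d),(0,-.095,-.053+d)):
    q=(proj("side",[p0+R@np.array(loc)])[0]-b[:2])*12;cv2.circle(im,tuple(int(v) for v in q),4,c,1)
cv2.imwrite("pics/s8.png",im)
E
```

```text
time_s: 8.12
tcp_pos: [0.5732, 0.0179, 0.124]
ee_rot: [[-0.721, 0.693, -0.003], [0.693, 0.721, -0.007], [-0.003, -0.007, -1.0]]
wrist_force: [0.9, -0.2, -0.3]
gripper_width: 0.801
```

View pics/s8.png

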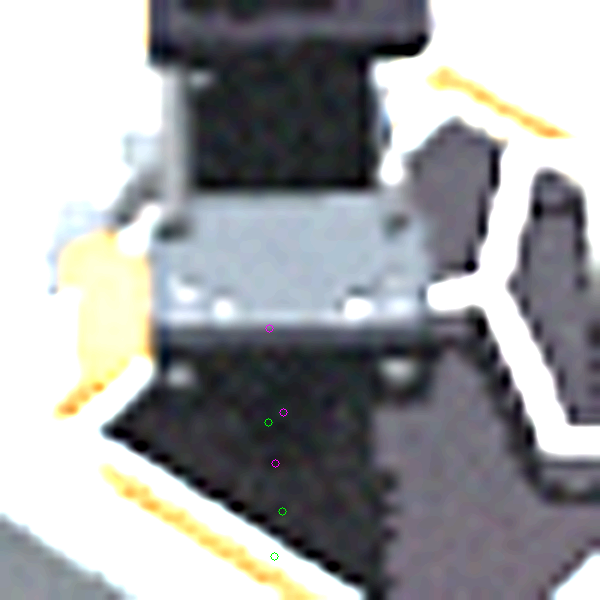

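```bash
python3 -m creep '[[0.8,0,0,0.01,0,0,0],[0.8,0,0,0.02,0,0,0],[0,0,0,0.025,0,0,0],[0,0,0,0.025,0,0,0],[0,0,0,0.025,0,0,0]]'; python3 -m creep '[[0,0,0,0,0,0,0],[0,0,0,0,0,0,0],[0,0,0,0,0,0,0],[0,0,0,0,0,0,0],[0,0,0,0,0,0,0]]';python3 -m creep '[[0,0,0,0,0,0,0],[0,0,0,0,0,0,0],[0,0,0,0,0,0,0]]'
```

```text
time_s: 8.58
tcp_pos: [0.5734, 0.0179, 0.1168]
ee_rot: [[-0.721, 0.693, -0.002], [0.693, 0.721, -0.007], [-0.003, -0.007, -1.0]]
wrist_force: [0.3, -1.9, 0.1]
gripper_width: 0.654
time_s: 9.0
tcp_pos: [0.5737, 0.018, 0.1169]
ee_rot: [[-0.721, 0.693, -0.002], [0.693, 0.721, -0.007], [-0.003, -0.006, -1.0]]
wrist_force: [1.4, 1.4, -0.3]
gripper_width: 0.282
time_s: 9.25
tcp_pos: [0.5736, 0.018, 0.1169]
ee_rot: [[-0.721, 0.693, -0.002], [0.693, 0.721, -0.007], [-0.003, -0.006, -1.0]]
wrist_force: [0.1, 0.7, 0.2]
gripper_width: 0.279
```

```bash
python3 -m creep '[[0,0,0,-0.04,0,0,0],[0,0,0,-0.1,0,0,0],[0,0,0,-0.2,0,0,0],[0,0,0,-0.3,0,0,0],[0,0,0,-0.4,0,0,0]]'; python3 -c "
from h import *
shot('side','s9',(250,60,450,260),3)
print(rel([.413,.389,.236],down(80.5)))"
```

```text
time_s: 9.67
tcp_pos: [0.5729, 0.0187, 0.2372]
ee_rot: [[-0.721, 0.693, -0.005], [0.693, 0.721, -0.007], [-0.001, -0.008, -1.0]]
wrist_force: [0.8, 0.8, -2.6]
gripper_width: 0.279
[1.2487, 0.5124, 0.0169, -0.0005, 0.0035, -0.1907]
```

View pics/s9.png

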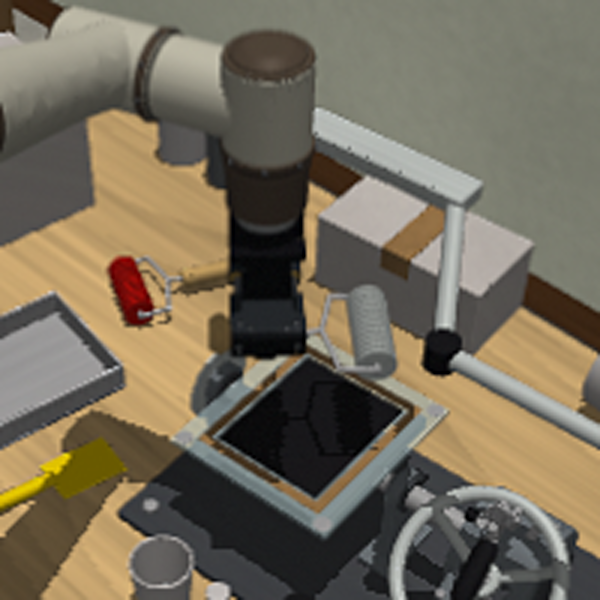

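The roller is lifted level (roll at crop 372,330), with 2.6 N of weight on the wrist. Carrying it to the tray.

```bash
python3 -m creep '[[0,0.12,0.05,0,0,0,-0.035],[0,0.25,0.1,0,0,0,-0.075],[0,0.37,0.15,0,0,0,-0.11],[0,0.5,0.2,0,0,0,-0.15],[0,0.62,0.26,0,0,0,-0.19]]'; python3 -c "
from h import *
print(r.sense()['joints'].round(0),rel([.413,.389,.20],down(80.5)))"
```

```text
time_s: 10.13
tcp_pos: [0.4945, 0.2047, 0.2424]
ee_rot: [[-0.987, 0.163, 0.007], [0.163, 0.987, -0.007], [-0.008, -0.005, -1.0]]
wrist_force: [0.5, 0.9, -2.3]
gripper_width: 0.278
[  40.   12.   -9.    1.  -70. -140.] [0.3694, 0.5626, 0.1352, -0.0017, 0.0026, 0.0006]
```

```bash
python3 -m creep '[[0,0.09,0.14,0,0,0,0],[0,0.18,0.28,0,0,0,0],[0,0.27,0.41,0,0,0,0],[0,0.37,0.55,0.04,0,0,0],[0,0.37,0.56,0.08,0,0,0]]'; python3 -m creep '[[0,0,0,0.03,0,0,0],[0,0,0,0.06,0,0,0]]';python3 -c "
from h import *
shot('top','t10',(140,130,300,280),4);shot('side','s10',(160,100,360,300),3)
print(r.sense()['tcp_pos'],rel([.413,.389,.10],down(80.5)))"
```

```text
time_s: 10.55
tcp_pos: [0.4118, 0.3913, 0.2183]
ee_rot: [[-0.987, 0.162, 0.01], [0.162, 0.987, -0.003], [-0.01, -0.001, -1.0]]
wrist_force: [1.4, 0.9, -1.6]
gripper_width: 0.277
time_s: 10.72
tcp_pos: [0.4103, 0.3925, 0.1984]
ee_rot: [[-0.987, 0.159, 0.008], [0.159, 0.987, -0.004], [-0.009, -0.003, -1.0]]
wrist_force: [-0.7, -0.2, -2.0]
gripper_width: 0.275
[0.410928   0.38964625 0.19782391] [-0.0047, 0.0009, 0.3261, -0.0019, 0.0024, 0.0008]
```

View pics/s10.png

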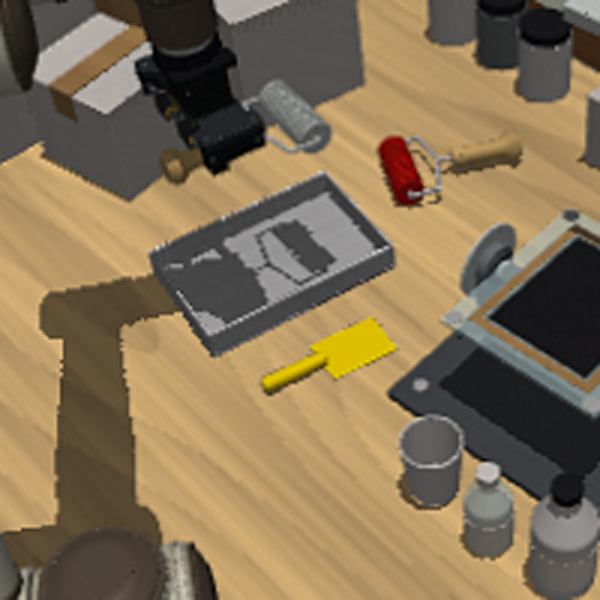

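View pics/t10.png

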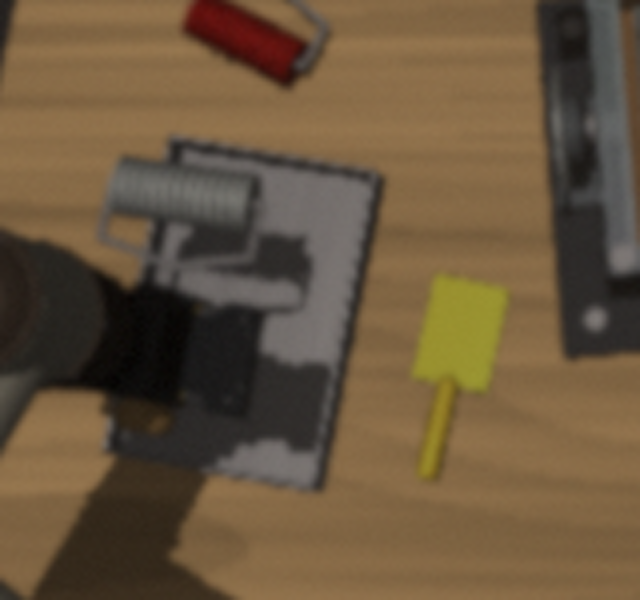

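```bash
python3 - <<'E'
from h import *
a=np.array([185,192.])/4+[140,130]
b=np.array([294,112.])/3+[160,100]
print(tri(("top","side"),(a,b)), atz("top",[a],.24))
t=np.array([[175,142],[382,178],[322,488],[108,448]])/4+[140,130]
T=atz("top",t,.042);print(T.round(3).tolist(),T.mean(0).round(3)); 
E
```

```text
[0.52350739 0.37653806 0.23313621] [[0.52048008 0.37577381 0.24      ]]
[[0.597, 0.445, 0.042], [0.567, 0.269, 0.042], [0.312, 0.311, 0.042], [0.342, 0.49, 0.042]] [0.454 0.379 0.042]
```

```bash
python3 -m creep '[[0,-0.02,-0.02,0.1,0,0,0],[0,-0.02,-0.02,0.22,0,0,0],[0,-0.02,-0.02,0.34,0,0,0],[0,-0.02,-0.02,0.45,0,0,0],[0,-0.02,-0.02,0.52,0,0,0]]'; python3 -m creep '[[0,0,0,0.05,0,0,0],[0,0,0,0.08,0,0,0],[0,0,0,0.08,0,0,0]]'; python3 -c "
from h import *
shot('side','s11',(160,100,360,300),3);print(rel([.418,.384,-.012],down(80.5)))"
```

```text
time_s: 11.23
tcp_pos: [0.4168, 0.3786, 0.0394]
ee_rot: [[-0.986, 0.166, 0.004], [0.166, 0.986, -0.01], [-0.006, -0.009, -1.0]]
wrist_force: [-0.4, -1.1, -1.5]
gripper_width: 0.279
time_s: 11.48
tcp_pos: [0.417, 0.3761, 0.0139]
ee_rot: [[-0.986, 0.168, 0.002], [0.168, 0.986, -0.014], [-0.004, -0.013, -1.0]]
wrist_force: [0.2, 0.1, -2.5]
gripper_width: 0.281
[0.003, 0.0228, 0.0912, -0.0033, 0.0018, -0.0006]
```

View pics/s11.png

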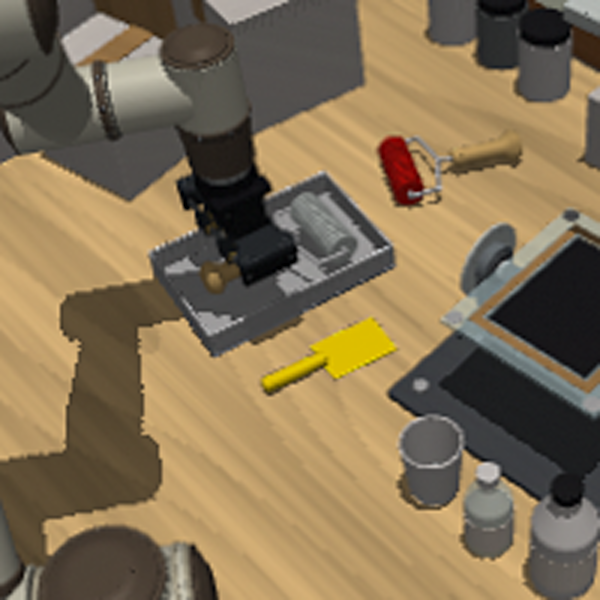

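```bash
python3 -m creep '[[0,0,0.015,0.015,0,0,0],[0,0,0.02,0.03,0,0,0],[0,0,0.02,0.045,0,0,0],[0,0,0.02,0.06,0,0,0]]'; python3 -m creep '[[0,0,0,0.01,0,0,0],[0,0,0,0.02,0,0,0],[0,0,0,0.02,0,0,0]]'
```

```text
time_s: 11.87
tcp_pos: [0.419, 0.3837, -0.0023]
ee_rot: [[-0.986, 0.167, 0.005], [0.167, 0.986, -0.01], [-0.006, -0.009, -1.0]]
wrist_force: [-0.2, 0.2, -2.3]
gripper_width: 0.278
time_s: 12.12
tcp_pos: [0.4187, 0.3834, -0.0089]
ee_rot: [[-0.986, 0.167, 0.004], [0.167, 0.986, -0.011], [-0.006, -0.01, -1.0]]
wrist_force: [0.0, -0.8, -2.9]
gripper_width: 0.276
```

```bash
python3 -m creep '[[0,0,0,0.01,0,0,0],[0,0,0,0.018,0,0,0],[0,0,0,0.018,0,0,0]]'; python3 -m creep '[[0,0,0,0.004,0,0,0],[0,0,0,0.01,0,0,0],[0,0,0,0.01,0,0,0]]'
```

```text
time_s: 12.37
tcp_pos: [0.4189, 0.3838, -0.0141]
ee_rot: [[-0.986, 0.166, 0.005], [0.166, 0.986, -0.01], [-0.006, -0.009, -1.0]]
wrist_force: [-1.6, 0.8, -0.1]
gripper_width: 0.276
time_s: 12.62
tcp_pos: [0.419, 0.3839, -0.0145]
ee_rot: [[-0.986, 0.165, 0.006], [0.165, 0.986, -0.01], [-0.007, -0.009, -1.0]]
wrist_force: [-4.9, -3.6, 15.4]
gripper_width: 0.275
```

```bash
python3 -m creep '[[0.7,0,0,-0.005,0,0,0],[0.7,0,0,-0.005,0,0,0],[0.7,0,0,-0.005,0,0,0],[0.7,0,0,-0.005,0,0,0],[0.7,0,0,-0.005,0,0,0]]';python3 -m creep '[[0.7,0,0,-0.01,0,0,0],[0.7,0,0,-0.06,0,0,0],[0.7,0,0,-0.15,0,0,0],[0.7,0,0,-0.27,0,0,0],[0.7,0,0,-0.4,0,0,0]]';python3 -m creep '[[1,0,0,-0.1,0,0,0],[1,0,0,-0.24,0,0,0],[1,0,0,-0.35,0,0,0],[1,0,0,-0.4,0,0,0]]'; python3 -c "
from h import *
shot('side','s12',(200,120,300,220),6)"
```

```text
time_s: 13.03
tcp_pos: [0.419, 0.3837, -0.0134]
ee_rot: [[-0.986, 0.165, 0.005], [0.165, 0.986, -0.011], [-0.007, -0.01, -1.0]]
wrist_force: [-0.4, -0.3, 0.5]
gripper_width: 0.569
time_s: 13.45
tcp_pos: [0.4177, 0.3839, 0.1066]
ee_rot: [[-0.986, 0.166, 0.003], [0.165, 0.986, -0.014], [-0.005, -0.013, -1.0]]
wrist_force: [0.2, 1.0, -0.5]
gripper_width: 0.698
time_s: 13.78
tcp_pos: [0.4189, 0.3871, 0.2323]
ee_rot: [[-0.986, 0.165, 0.009], [0.165, 0.986, -0.007], [-0.01, -0.006, -1.0]]
wrist_force: [0.5, 0.1, 0.0]
gripper_width: 0.922
```

View pics/s12.png

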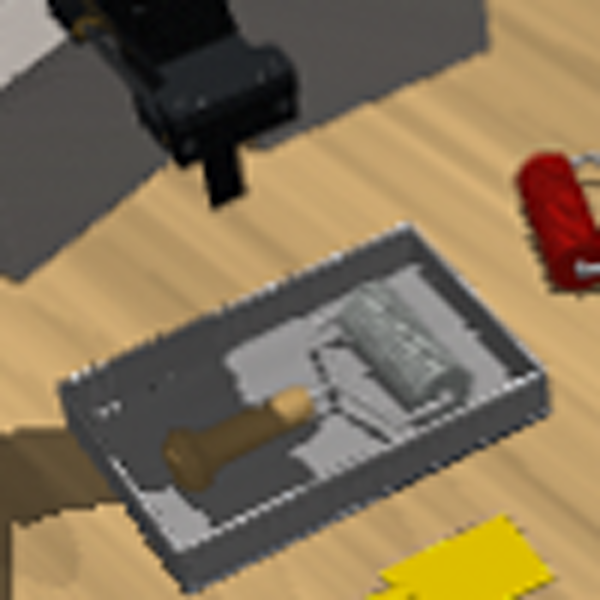

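The roller lies flat in the tray, clear of the walls: roll at crop (405,345), bulge at (190,460). Contact came at reported z = -0.014 where the geometry puts the handle centre at +0.026, so tool z reads 40 mm low both times. Going to the handwheel now.

```bash
python3 -m creep '[[1,-0.03,-0.12,-0.12,0,0,0],[1,-0.06,-0.26,-0.25,0,0,0],[1,-0.09,-0.4,-0.3,0,0,0],[1,-0.12,-0.54,-0.3,0,0,0],[1,-0.15,-0.68,-0.3,0,0,0]]'; python3 -m creep '[[1,-0.03,-0.14,0,0,0,0],[1,-0.06,-0.28,0,0,0,0],[1,-0.09,-0.42,0,0,0,0],[1,-0.12,-0.56,0,0,0,0],[1,-0.15,-0.7,0,0,0,0]]';python3 - <<'E'
from h import *
c,R=wheel((.552,-.302,.166),5.5)
T=np.c_[-R[:,0],R[:,1],-R[:,2]]; print(np.linalg.det(T).round(2),T.round(3).tolist())
p=c+R@np.array([-.001,0,.014+.12])
print(r.sense()["joints"].round(),p, rel(p-[0,0,.04],T),rel(p-.04*R[:,2],T))
E
```

```text
time_s: 14.25
tcp_pos: [0.428, 0.2105, 0.3235]
ee_rot: [[-0.986, 0.163, 0.013], [0.163, 0.987, -0.003], [-0.014, -0.001, -1.0]]
wrist_force: [1.2, 0.3, 0.4]
gripper_width: 0.998
time_s: 14.67
tcp_pos: [0.4369, 0.0016, 0.3243]
ee_rot: [[-0.987, 0.163, 0.014], [0.163, 0.987, -0.003], [-0.014, -0.001, -1.0]]
wrist_force: [1.0, 0.6, 0.1]
gripper_width: 1.0
1.0 [[-0.844, -0.096, 0.527], [-0.081, 0.995, 0.051], [-0.53, 0.0, -0.848]]
[  22.   -1.  -12.    0.  -79. -121.] [ 0.48047359 -0.30888721  0.27910853] [-0.3077, -0.9973, 0.2887, -0.0238, -0.1724, -0.0802] [-0.3762, -0.9792, 0.2694, -0.0238, -0.1724, -0.0802]
```

```bash
python3 -m creep '[[1,-0.05,-0.13,0,-0.005,-0.035,-0.016],[1,-0.11,-0.27,0,-0.01,-0.07,-0.032],[1,-0.18,-0.4,0,-0.015,-0.1,-0.048],[1,-0.25,-0.54,0,-0.02,-0.14,-0.064],[1,-0.34,-0.68,0,-0.024,-0.172,-0.08]]';python3 -m creep '[[1,0,-0.1,0,0,0,0],[1,0,-0.2,0,0,0,0],[1,0,-0.3,0,0,0,0]]'; python3 - <<'E'
from h import *
c,R=wheel((.552,-.302,.166),5.5)
T=np.c_[-R[:,0],R[:,1],-R[:,2]]
p=c+R@np.array([-.001,0,.014+.12])
print(r.sense()["joints"].round(), rel(p-[0,0,.04],T),rel(p-.04*R[:,2],T))
E
```

```text
time_s: 15.08
tcp_pos: [0.4889, -0.1815, 0.3248]
ee_rot: [[-0.867, -0.078, 0.492], [-0.063, 0.997, 0.047], [-0.494, 0.009, -0.869]]
wrist_force: [-0.0, 1.2, -0.5]
gripper_width: 1.0
time_s: 15.33
tcp_pos: [0.4951, -0.2729, 0.3238]
ee_rot: [[-0.867, -0.077, 0.492], [-0.062, 0.997, 0.047], [-0.494, 0.01, -0.869]]
wrist_force: [0.5, -0.1, 0.1]
gripper_width: 0.999
[-20.   1. -10. -15. -54. -59.] [0.1892, -0.1187, 0.2158, -0.0004, -0.0132, -0.0068] [0.1178, -0.1172, 0.2331, -0.0004, -0.0132, -0.0068]
```

```bash
python3 -m creep '[[1,0.08,-0.06,0.1,0,-0.007,-0.004],[1,0.15,-0.118,0.2,0,-0.013,-0.007],[1,0.15,-0.118,0.2,0,-0.013,-0.007],[1,0.15,-0.118,0.2,0,-0.013,-0.007]]'; cat > look.py <<'E'
from h import *
import sys
s=r.sense();p0=s["tcp_pos"];R=s["ee_rot"]
print(p0.round(4),R.round(3).tolist(),s["gripper_width"].round(3))
hw=.087*s["gripper_width"]/2
for n,b,sc in (("side",(345,130,475,290),4),("top",(350,110,490,230),5)):
    im=r.capture(n);cv2.imwrite(f"pics/raw_{n}{sys.argv[1]}.png",im)
    im=cv2.convertScaleAbs(cv2.resize(im[b[1]:b[3],b[0]:b[2]],None,fx=sc,fy=sc,interpolation=cv2.INTER_CUBIC),alpha=1.8,beta=20)
    for off,c in ((np.zeros(3),(0,255,0)),(np.array([0,0,.04]),(0,0,255)),(-.04*R[:,2],(255,0,255))):
        for loc in ((0,-hw-.008,.017),(0,hw+.008,.017)):
            q=(proj(n,[p0+off+R@np.array(loc)])[0]-b[:2])*sc;cv2.circle(im,tuple(int(v) for v in q),4,c,2)
    cv2.imwrite(f"pics/l{sys.argv[1]}_{n}.png",im)
E
python3 look.py 1
```

```text
time_s: 15.67
tcp_pos: [0.4867, -0.3088, 0.2462]
ee_rot: [[-0.848, -0.093, 0.523], [-0.078, 0.996, 0.051], [-0.525, 0.002, -0.851]]
wrist_force: [-0.1, 0.7, 1.1]
gripper_width: 0.999Traceback (most recent call last):
  File "look.py", line 4, in <module>
    print(p0.round(4),R.round(3).tolist(),s["gripper_width"].round(3))
                                          ^^^^^^^^^^^^^^^^^^^^^^^^
AttributeError: 'float' object has no attribute 'round'
```

```bash
sed -i 's/s\["gripper_width"\].round(3))/round(s["gripper_width"],3))/' look.py; python3 look.py 1
```

```text
[ 0.4867 -0.3088  0.2462] [[-0.848, -0.093, 0.523], [-0.078, 0.996, 0.051], [-0.525, 0.002, -0.851]] 0.999
```

View pics/l1_side.png

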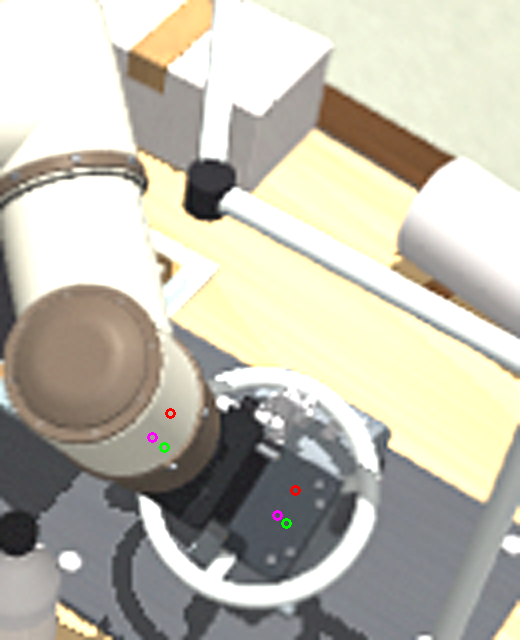

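View pics/l1_top.png

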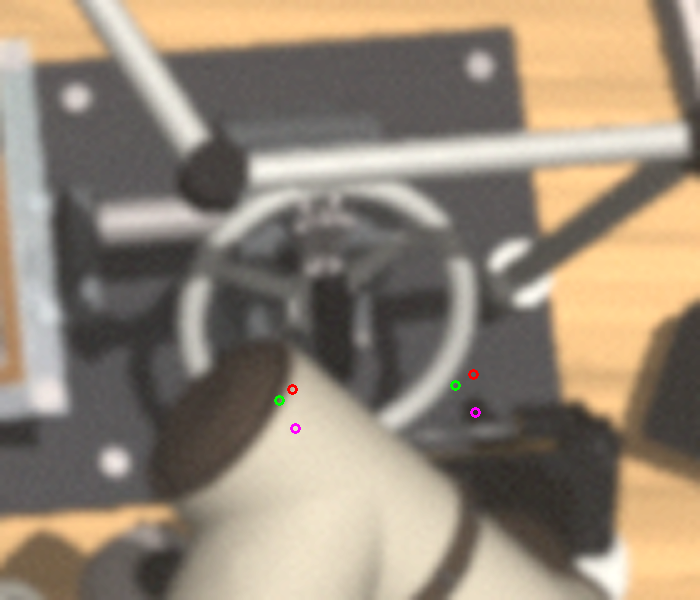

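The top view puts the right fingertip (dark spot at about 476,403) at the magenta marker. So the 40 mm deficit is along the tool axis, and I'll allow for it that way. Approaching the folded grip along the wheel axis.

```bash
cat >> h.py <<'E'
C,RW=wheel((.552,-.302,.166),5.5)
TW=np.c_[-RW[:,0],RW[:,1],-RW[:,2]]
def wrel(X,Y,Z): return rel(C+RW@np.array([X,Y,Z-.04]),TW)
def wnow():
    s=r.sense();print("wheel-frame tcp",(RW.T@(s["tcp_pos"]-C)+[0,0,.04]).round(4),"F wheel",(RW.T@s["wrist_force"]).round(1),"w",round(s["gripper_width"],3),"t",round(s["time_s"],2),"joints",s["joints"].round(0))
E
python3 -c "
from h import *
wnow();print(wrel(.002,0,.07),wrel(.002,0,.017))
print(proj('top',[C+RW@np.array(v) for v in ((-.036,0,.014),(.034,0,.014))]))"
```

```text
wheel-frame tcp [-0.0088 -0.0004  0.1454] F wheel [ 0.2 -0.8  0.4] w 0.999 t 15.77 joints [-27.   5. -14. -23. -46. -45.]
[-0.0357, 0.002, 0.2513, -0.0009, 0.0002, 0.0007] [-0.0355, 0.0025, 0.428, -0.0009, 0.0002, 0.0007]
[[417.33967582 186.01536681]
 [417.58654481 164.46510856]]
```

```bash
python3 -m creep '[[1,-0.01,0.005,0.1,0,0,0],[1,-0.025,0.01,0.19,0,0,0],[1,-0.035,0.012,0.25,0,0,0],[1,-0.035,0.012,0.25,0,0,0]]'; python3 -c "
from h import *
wnow();print(wrel(.002,0.003,.017))"; python3 look.py 2
```

```text
time_s: 16.1
tcp_pos: [0.539, -0.2982, 0.1919]
ee_rot: [[-0.844, -0.1, 0.527], [-0.086, 0.995, 0.051], [-0.53, -0.002, -0.848]]
wrist_force: [-0.5, -0.5, -0.8]
gripper_width: 0.999
wheel-frame tcp [0.0031 0.005  0.0687] F wheel [-0.9 -0.4 -0.4] w 0.999 t 16.1 joints [-23.  11. -15. -25. -38. -45.]
[0.0035, -0.0067, 0.1722, 0.0, -0.0001, 0.0014]
[ 0.539  -0.2982  0.1919] [[-0.844, -0.1, 0.527], [-0.086, 0.995, 0.051], [-0.53, -0.002, -0.848]] 0.999
```

View pics/l2_side.png

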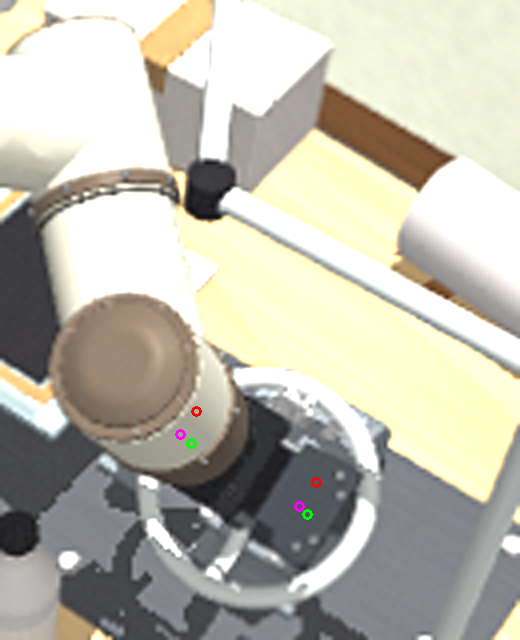

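View pics/l2_top.png

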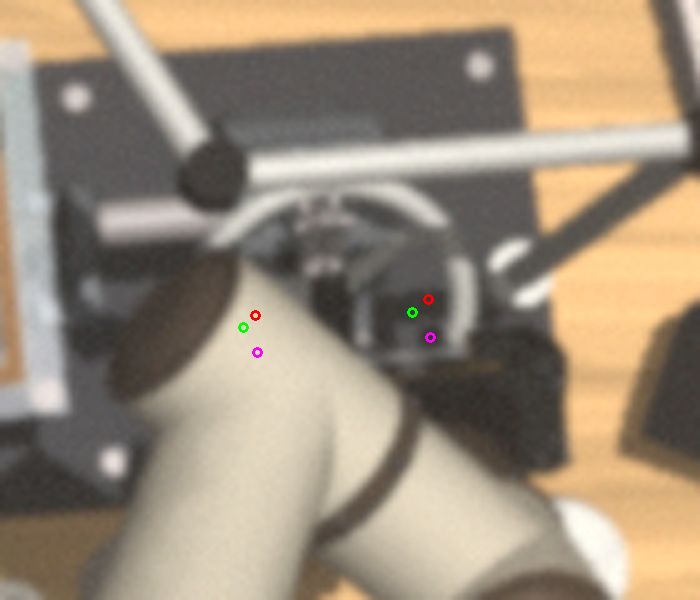

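```bash
python3 -m creep '[[1,0,0,0.06,0,0,0],[1,0.002,0,0.11,0,0,0],[1,0.003,0,0.15,0,0,0],[1,0.003,0,0.165,0,0,0],[1,0.003,0,0.165,0,0,0]]'; python3 -c "
from h import *
wnow()"
```

```text
time_s: 16.62
tcp_pos: [0.5639, -0.297, 0.1513]
ee_rot: [[-0.843, -0.099, 0.529], [-0.086, 0.995, 0.049], [-0.531, -0.004, -0.847]]
wrist_force: [-0.0, 0.2, -0.6]
gripper_width: 0.999
wheel-frame tcp [0.0026 0.0038 0.021 ] F wheel [-0.3  0.2 -0.5] w 0.999 t 16.62 joints [-22.  16. -15. -27. -33. -43.]
```

Now close in place.

```bash
for i in 1 2; do :; done; python3 -m creep '[[0,0,0,0.01,0,0,0],[0,0,0,0.01,0,0,0],[0,0,0,0.01,0,0,0],[0,0,0,0.01,0,0,0],[0,0,0,0.01,0,0,0]]'; python3 -m creep '[[0,0,0,0,0,0,0],[0,0,0,0,0,0,0],[0,0,0,0,0,0,0],[0,0,0,0,0,0,0],[0,0,0,0,0,0,0]]'; python3 -m creep '[[0,0,0,0,0,0,0],[0,0,0,0,0,0,0],[0,0,0,0,0,0,0]]';python3 -c "
from h import *
wnow()"
```

```text
time_s: 17.03
tcp_pos: [0.5655, -0.297, 0.1492]
ee_rot: [[-0.843, -0.099, 0.529], [-0.087, 0.995, 0.049], [-0.531, -0.005, -0.847]]
wrist_force: [-0.2, -0.2, 0.9]
gripper_width: 0.702
time_s: 17.45
tcp_pos: [0.5655, -0.297, 0.1492]
ee_rot: [[-0.843, -0.099, 0.529], [-0.087, 0.995, 0.049], [-0.531, -0.005, -0.847]]
wrist_force: [0.0, 0.4, -0.0]
gripper_width: 0.325
time_s: 17.7
tcp_pos: [0.5655, -0.2976, 0.1492]
ee_rot: [[-0.843, -0.099, 0.529], [-0.087, 0.995, 0.048], [-0.531, -0.006, -0.847]]
wrist_force: [0.2, -3.4, -0.7]
gripper_width: 0.27
wheel-frame tcp [0.0028 0.003  0.0185] F wheel [-0.5 -3.4 -0.6] w 0.27 t 17.7 joints [-22.  16. -15. -27. -33. -43.]
```

Holding the 24 mm grip (opening 23.5 mm). Now the arc about the hinge with the tool's attitude fixed.

```bash
python3 -m creep '[[0,-0.003,-0.02,0,0,0,0],[0,-0.007,-0.038,0,0,0,0],[0,-0.015,-0.063,0,0,0,0],[0,-0.027,-0.087,0,0,0,0],[0,-0.027,-0.087,0,0,0,0]]';python3 -c "
from h import *
wnow()"
```

```text
time_s: 18.12
tcp_pos: [0.568, -0.3015, 0.1454]
ee_rot: [[-0.854, -0.113, 0.507], [-0.078, 0.993, 0.09], [-0.514, 0.037, -0.857]]
wrist_force: [-6.1, 47.0, 9.0]
gripper_width: 0.266
wheel-frame tcp [ 0.0026 -0.0011  0.0141] F wheel [ 3.5 47.4  8.5] w 0.266 t 18.12 joints [-24.  18. -12. -28. -37. -41.]
```

Stopped: 47 N sideways and the tool has not followed. Looking before doing anything else.

```bash
python3 -c "
from h import *
s=r.sense();print(s['moment'],s['wrist_force'],s['effort'].round(1),s['joint_velocities'].round(1));shot('side','s20');shot('top','t20',(300,80,500,280),3);wnow()"
```

```text
[11.68379856  1.187193    7.06671224] [-6.09407262 46.99385179  9.02379848] [-24.4 -27.5  26.6  12.7  10.3   0. ] [ 0.8 -0.7 -1.4  0.7  2.6 -0.4]
wheel-frame tcp [ 0.0026 -0.0011  0.0142] F wheel [ 2.8 45.8  6.5] w 0.268 t 18.22 joints [-24.  18. -12. -28. -37. -41.]
```

View pics/s20.png

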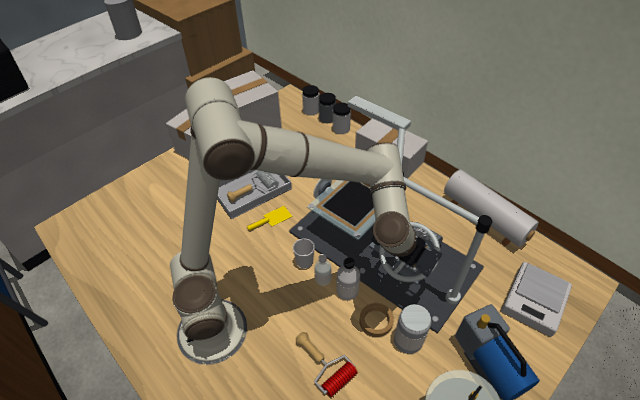

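View pics/t20.png

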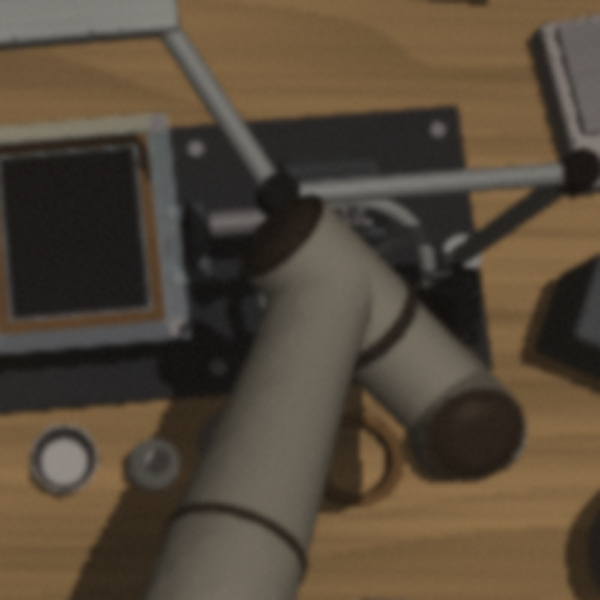

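```bash
python3 - <<'E'
from h import *
print("elbow",tri(("top","side"),((397,158),(388,162))))
print("cap2",tri(("top","side"),((457,223),(393,230))))
print("knuckle",tri(("top","side"),((393,143.5),(397.5,177))))
im=cv2.imread("pics/s20.png");b=(350,130,450,280)
cv2.imwrite("pics/s20c.png",cv2.resize(im[b[1]:b[3],b[0]:b[2]],None,fx=4,fy=4,interpolation=cv2.INTER_CUBIC))
E
```

```text
elbow [ 0.53351703 -0.19330191  0.47378267]
cap2 [ 0.38116621 -0.33719909  0.45750721]
knuckle [ 0.58886378 -0.19685274  0.38412671]
```

View pics/s20c.png

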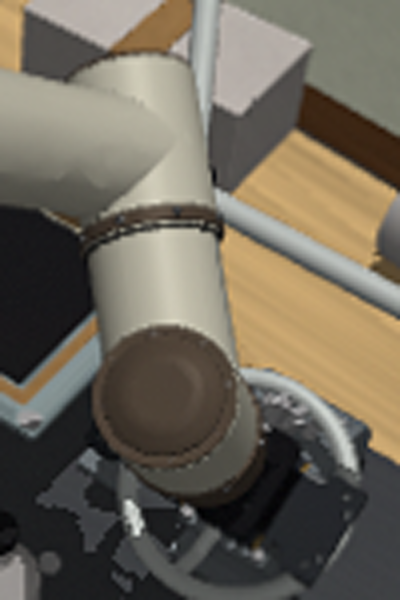

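```bash
python3 -m creep '[[0,0,0,0,0,0,0],[0,0,0,0,0,0,0]]';python3 -c "
from h import *
wnow();s=r.sense();print(s['moment'].round(1),s['effort'].round(1),s['joints'].round(2),wrel(.0028,.003,.0185))"
```

```text
time_s: 18.38
tcp_pos: [0.5673, -0.297, 0.1453]
ee_rot: [[-0.855, -0.118, 0.505], [-0.081, 0.992, 0.095], [-0.512, 0.04, -0.858]]
wrist_force: [-1.4, 9.3, 4.3]
gripper_width: 0.265
wheel-frame tcp [0.0023 0.0035 0.0141] F wheel [1.9 9.4 3.9] w 0.265 t 18.38 joints [-23.  18. -12. -28. -38. -41.]
[2.1 0.9 1.4] [ -2.6 -31.4  18.1   4.3   2.2   0. ] [-23.46  17.52 -12.03 -28.25 -37.52 -41.23] [-0.0013, -0.0009, -0.0146, 0.0147, -0.0066, -0.0005]
```

```bash
python3 -m creep '[[0,0,0,-0.015,0,0,0],[0,0,0,-0.015,0,0,0]]';python3 -c "
from h import *
wnow();s=r.sense();print(s['moment'].round(1),s['effort'].round(1),s['joints'].round(2))"
```

```text
time_s: 18.55
tcp_pos: [0.5649, -0.2964, 0.1493]
ee_rot: [[-0.855, -0.12, 0.504], [-0.082, 0.992, 0.097], [-0.512, 0.042, -0.858]]
wrist_force: [2.6, 3.6, -1.2]
gripper_width: 0.267
wheel-frame tcp [0.0025 0.0044 0.0187] F wheel [ 1.9  3.4 -2.5] w 0.267 t 18.55 joints [-24.  17. -12. -28. -38. -41.]
[0.6 0.7 0.6] [ -2.7 -34.7  17.8   3.9   1.1  -0.1] [-23.53  17.1  -12.03 -28.11 -38.02 -41.38]
```

```bash
python3 -m creep '[[0,-0.001,0,-0.015,0.007,-0.003,0],[0,-0.002,0,-0.025,0.014,-0.007,0],[0,-0.002,0,-0.025,0.014,-0.007,0]]';python3 -c "
from h import *
wnow();s=r.sense();print(s['moment'].round(1),s['effort'].round(1),s['joints'].round(2));print(wrel(.0051,.004,.0298))"
```

```text
time_s: 18.8
tcp_pos: [0.5624, -0.2979, 0.1568]
ee_rot: [[-0.842, -0.096, 0.53], [-0.08, 0.995, 0.052], [-0.533, 0.001, -0.846]]
wrist_force: [3.3, -2.5, -2.4]
gripper_width: 0.27
wheel-frame tcp [0.0042 0.0031 0.0265] F wheel [ 1.3 -2.8 -3.7] w 0.27 t 18.8 joints [-22.  15. -14. -27. -34. -43.]
[-0.7  0.7 -0.5] [  0.5 -33.9  16.2   2.8   0.   -0. ] [-22.41  15.38 -14.49 -26.63 -33.98 -43.31]
[-0.0029, 0.003, -0.011, 0.0004, 0.0011, -0.0002]
```

```bash
python3 -m creep '[[0,-0.004,-0.014,0,0,0,0],[0,-0.008,-0.028,0,0,0,0],[0,-0.014,-0.041,0,0,0,0],[0,-0.02,-0.054,0,0,0,0],[0,-0.02,-0.054,0,0,0,0]]';python3 -c "
from h import *
wnow();s=r.sense();print(s['moment'].round(1),s['effort'].round(1),s['joints'].round(2))"
```

```text
time_s: 19.22
tcp_pos: [0.5633, -0.3005, 0.1533]
ee_rot: [[-0.852, -0.105, 0.514], [-0.074, 0.994, 0.08], [-0.519, 0.03, -0.854]]
wrist_force: [-4.9, 30.5, 2.6]
gripper_width: 0.267
wheel-frame tcp [0.003  0.0004 0.0232] F wheel [-0.2 30.8  3.2] w 0.267 t 19.22 joints [-24.  17. -13. -28. -37. -42.]
[7.3 1.6 4.5] [-15.2 -30.5  24.5   9.3   7.    0. ] [-23.51  16.51 -12.62 -27.57 -36.93 -42.22]
```

My own slip: in those two calls I put the z shift in the y column, so the arm pushed sideways (47 N, then 31 N) through the fingers. It was not blocked. Relaxing and resuming with the right columns.

```bash
python3 -m creep '[[0,0,0,0,0,0,0],[0,0,0,0,0,0,0]]';python3 -c "
from h import *
wnow();print(wrel(.0067,.004,.0349))"
```

```text
time_s: 19.38
tcp_pos: [0.5631, -0.2978, 0.1529]
ee_rot: [[-0.853, -0.108, 0.511], [-0.075, 0.994, 0.085], [-0.517, 0.034, -0.855]]
wrist_force: [0.8, 9.4, 2.3]
gripper_width: 0.269
wheel-frame tcp [0.0027 0.0031 0.0228] F wheel [2.6 9.3 1. ] w 0.269 t 19.38 joints [-23.  16. -13. -28. -37. -42.]
[-0.0126, 0.0045, -0.0402, 0.0114, -0.0046, -0.0024]
```

```bash
python3 -m creep '[[0,-0.004,0.002,-0.02,0.006,-0.002,-0.001],[0,-0.012,0.004,-0.04,0.011,-0.005,-0.002],[0,-0.012,0.004,-0.04,0.011,-0.005,-0.002],[0,-0.012,0.004,-0.04,0.011,-0.005,-0.002]]';python3 -c "
from h import *
wnow();[print(p,wrel(.064-.061*np.cos(np.radians(p)),.004,.014+.061*np.sin(np.radians(p)))) for p in (30,40,50,60,75,90)]"
```

```text
time_s: 19.72
tcp_pos: [0.5595, -0.2984, 0.1655]
ee_rot: [[-0.844, -0.095, 0.529], [-0.08, 0.995, 0.051], [-0.531, 0.0, -0.847]]
wrist_force: [1.7, -2.1, -2.3]
gripper_width: 0.268
wheel-frame tcp [0.0064 0.0029 0.0354] F wheel [ 0.1 -2.2 -2.7] w 0.268 t 19.72 joints [-22.  15. -14. -26. -35. -44.]
30 [-0.0161, 0.0037, -0.0304, -0.0001, 0.0004, -0.0003]
40 [-0.0365, 0.0037, -0.0594, -0.0001, 0.0004, -0.0003]
50 [-0.0616, 0.0037, -0.0844, -0.0001, 0.0004, -0.0003]
60 [-0.0906, 0.0037, -0.1047, -0.0001, 0.0004, -0.0003]
75 [-0.1397, 0.0038, -0.125, -0.0001, 0.0004, -0.0003]
90 [-0.1923, 0.0038, -0.1318, -0.0001, 0.0004, -0.0003]
```

```bash
python3 -m creep '[[0,-0.016,0.002,-0.03,0,0,0],[0,-0.036,0.003,-0.059,0,0,0],[0,-0.062,0.003,-0.084,0,0,0],[0,-0.091,0.003,-0.105,0,0,0],[0,-0.091,0.003,-0.105,0,0,0]]';python3 -c "
from h import *
wnow();[print(p,wrel(.064-.061*np.cos(np.radians(p)),.004,.014+.061*np.sin(np.radians(p)))) for p in (70,80,90)]"
```

```text
time_s: 20.13
tcp_pos: [0.5642, -0.2974, 0.2078]
ee_rot: [[-0.845, -0.096, 0.526], [-0.082, 0.995, 0.051], [-0.528, -0.0, -0.849]]
wrist_force: [-6.8, -5.0, -0.6]
gripper_width: 0.263
wheel-frame tcp [0.0328 0.0034 0.0687] F wheel [-6.4 -4.4  3.3] w 0.263 t 20.13 joints [-22.  12. -12. -22. -39. -49.]
70 [-0.0344, 0.0021, -0.0086, -0.0, -0.0006, 0.0002]
80 [-0.0686, 0.0021, -0.0179, -0.0, -0.0006, 0.0002]
90 [-0.1039, 0.0021, -0.021, -0.0, -0.0006, 0.0002]
```

```bash
python3 -m creep '[[0,-0.017,0.001,-0.005,0,0,0],[0,-0.035,0.002,-0.009,0,0,0],[0,-0.052,0.002,-0.014,0,0,0],[0,-0.069,0.002,-0.018,0,0,0]]';python3 -c "
from h import *
wnow();print(wrel(.066,.004,.076),r.sense()['effort'].round(1));shot('side','s21',(330,100,500,300),3);shot('top','t21',(330,90,500,260),3)"
```

```text
time_s: 20.47
tcp_pos: [0.5737, -0.2959, 0.2219]
ee_rot: [[-0.85, -0.097, 0.517], [-0.082, 0.995, 0.052], [-0.52, 0.002, -0.854]]
wrist_force: [-14.3, -4.1, 1.7]
gripper_width: 0.266
wheel-frame tcp [0.0484 0.004  0.0756] F wheel [-11.5  -2.7   9.2] w 0.266 t 20.47 joints [-21.  12. -10. -21. -41. -51.]
[-0.0585, -0.0001, -0.0019, 0.0007, -0.0038, 0.0002] [  6.4 -28.6  23.6   1.4   3.2   0.1]
```

View pics/s21.png

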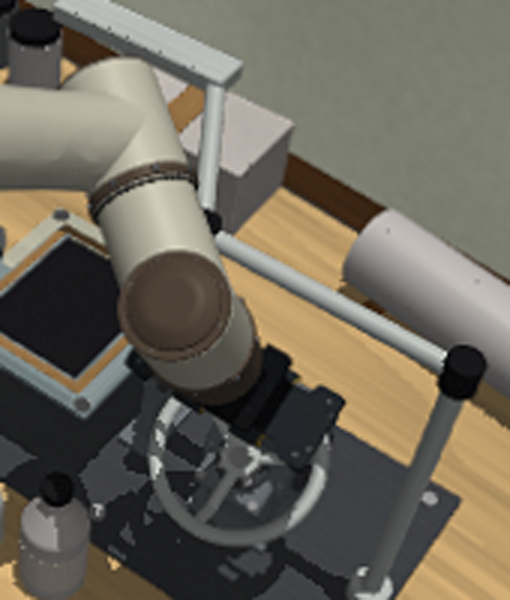

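View pics/t21.png

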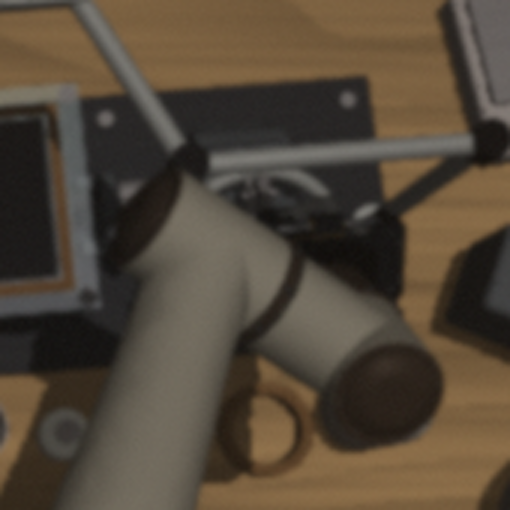

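```bash
python3 -m creep '[[0,-0.02,0,-0.006,0,-0.002,0],[0,-0.04,0,-0.008,0,-0.004,0],[0,-0.055,0,-0.009,0,-0.004,0],[0,-0.065,0,-0.009,0,-0.004,0],[0,-0.065,0,-0.009,0,-0.004,0]]';python3 -c "
from h import *
wnow();print(wrel(.066,.004,.076),r.sense()['effort'].round(1))"
```

```text
time_s: 20.98
tcp_pos: [0.5886, -0.2939, 0.2367]
ee_rot: [[-0.843, -0.099, 0.528], [-0.083, 0.995, 0.054], [-0.531, 0.001, -0.847]]
wrist_force: [-7.5, 0.5, 1.8]
gripper_width: 0.265
wheel-frame tcp [0.0691 0.0045 0.0803] F wheel [-5.3  1.2  5.5] w 0.265 t 20.98 joints [-20.  12.  -8. -20. -42. -52.]
[0.0102, -0.0017, 0.0142, 0.001, 0.0004, 0.0007] [  2.3 -29.3  21.9   2.9   2.4  -0. ]
```

```bash
python3 -m creep '[[0,-0.01,0,0,0,0,0],[0,-0.02,0,0,0,0,0],[0,-0.02,0,0,0,0,0]]';python3 -c "
from h import *
wnow()";python3 -m creep '[[0,-0.01,0,0,0,0,0],[0,-0.02,0,0,0,0,0],[0,-0.02,0,0,0,0,0]]';python3 -c "
from h import *
wnow()"
```

```text
time_s: 21.23
tcp_pos: [0.5923, -0.2928, 0.2395]
ee_rot: [[-0.845, -0.101, 0.525], [-0.084, 0.995, 0.056], [-0.528, 0.003, -0.85]]
wrist_force: [-5.8, -1.3, -1.4]
gripper_width: 0.26
wheel-frame tcp [0.0737 0.0053 0.0806] F wheel [-5.8 -0.7  1.9] w 0.26 t 21.23 joints [-20.  13.  -7. -20. -43. -53.]
time_s: 21.48
tcp_pos: [0.596, -0.2918, 0.2418]
ee_rot: [[-0.848, -0.102, 0.521], [-0.084, 0.995, 0.058], [-0.524, 0.005, -0.852]]
wrist_force: [-5.4, -1.5, -3.6]
gripper_width: 0.261
wheel-frame tcp [0.0781 0.0059 0.0806] F wheel [-6.6 -0.9 -0.1] w 0.261 t 21.48 joints [-19.  13.  -7. -19. -43. -54.]
```

```bash
python3 look.py 5; python3 - <<'E'
import cv2
for n,b,s in (("side",(380,180,480,300),5),("top",(370,110,480,220),5)):
    im=cv2.imread(f"pics/raw_{n}5.png")[b[1]:b[3],b[0]:b[2]]
    cv2.imwrite(f"pics/z5{n}.png",cv2.convertScaleAbs(cv2.resize(im,None,fx=s,fy=s,interpolation=cv2.INTER_CUBIC),alpha=2,beta=10))
E
```

```text
[ 0.596  -0.2918  0.2418] [[-0.848, -0.102, 0.521], [-0.084, 0.995, 0.058], [-0.524, 0.005, -0.852]] 0.261
```

View pics/z5side.png

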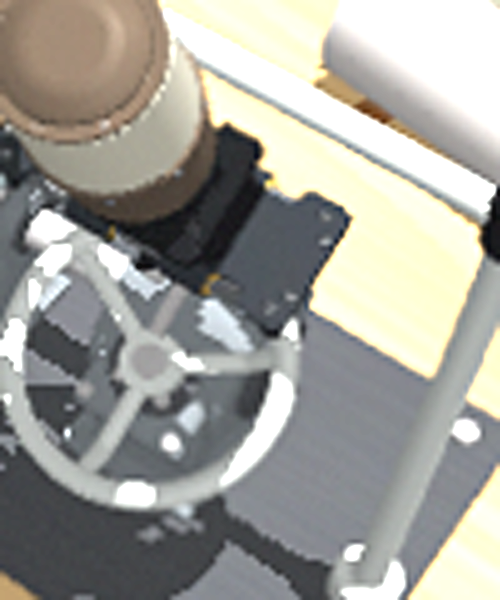

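View pics/z5top.png

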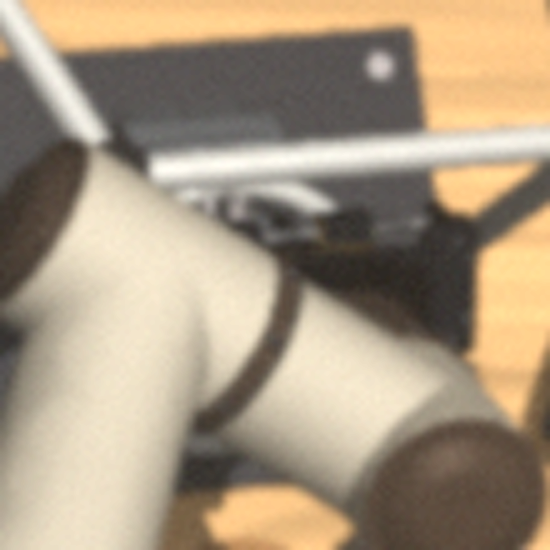

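```bash
python3 -m creep '[[0,0.02,0,0,0,0,0],[0,0.035,0,0,0,0,0],[0,0.035,0,0,0,0,0]]';python3 -c "
from h import *
wnow()";python3 -m creep '[[0,0.015,0,0,0,0,0],[0,0.03,0,0,0,0,0],[0,0.03,0,0,0,0,0]]';python3 -c "
from h import *
wnow()"
```

```text
time_s: 21.83
tcp_pos: [0.5902, -0.2926, 0.2385]
ee_rot: [[-0.843, -0.101, 0.528], [-0.084, 0.995, 0.056], [-0.531, 0.003, -0.847]]
wrist_force: [7.7, 0.8, -4.4]
gripper_width: 0.259
wheel-frame tcp [0.0715 0.0057 0.0808] F wheel [ 4.2  0.  -7.8] w 0.259 t 21.83 joints [-20.  12.  -8. -20. -42. -53.]
time_s: 22.08
tcp_pos: [0.5887, -0.2931, 0.2377]
ee_rot: [[-0.835, -0.099, 0.541], [-0.083, 0.995, 0.054], [-0.543, -0.0, -0.839]]
wrist_force: [13.6, 2.3, -5.3]
gripper_width: 0.257
wheel-frame tcp [0.0697 0.0054 0.081 ] F wheel [  8.8   1.  -11.8] w 0.257 t 22.08 joints [-20.  12.  -8. -21. -41. -52.]
```

```bash
python3 -m creep '[[0,0.02,0,0,0,0,0],[0,0.04,0,0,0,0,0],[0,0.04,0,0,0,0,0]]';python3 -c "
from h import *
wnow()"
```

```text
time_s: 22.33
tcp_pos: [0.5874, -0.2939, 0.2372]
ee_rot: [[-0.824, -0.097, 0.558], [-0.084, 0.995, 0.05], [-0.56, -0.006, -0.828]]
wrist_force: [20.7, 3.1, -5.6]
gripper_width: 0.256
wheel-frame tcp [0.0683 0.0047 0.0813] F wheel [ 14.8   1.1 -15.8] w 0.256 t 22.33 joints [-21.  12.  -9. -22. -40. -50.]
```

The grip resists being pulled back (15 N, under 2 mm of motion), so it appears latched. Restoring tool attitude before winding.

```bash
python3 -c "
from h import *
print(wrel(.0715,.0055,.081))"
```

```text
[-0.0106, 0.0027, 0.0014, -0.0013, 0.0116, 0.0013]
```

```bash
python3 -m creep '[[0,-0.011,0.002,0.001,-0.001,0.012,0.001],[0,-0.011,0.002,0.001,-0.001,0.012,0.001]]';python3 -c "
from h import *
wnow()"; python3 -m creep '[[0,0.002,-0.028,0,0,0,0],[0,0.007,-0.055,0,0,0,0],[0,0.016,-0.082,0,0,0,0],[0,0.029,-0.107,0,0,0,0],[0,0.029,-0.107,0,0,0,0]]';python3 -c "
from h import *
wnow()"
```

```text
time_s: 22.5
tcp_pos: [0.5933, -0.2924, 0.241]
ee_rot: [[-0.842, -0.098, 0.53], [-0.085, 0.995, 0.049], [-0.532, -0.003, -0.847]]
wrist_force: [1.2, -0.0, -1.1]
gripper_width: 0.251
wheel-frame tcp [0.0754 0.0056 0.0813] F wheel [ 0.4 -0.1 -1.5] w 0.251 t 22.5 joints [-19.  12.  -8. -20. -42. -53.]
time_s: 22.92
tcp_pos: [0.5892, -0.3283, 0.2364]
ee_rot: [[-0.842, -0.095, 0.531], [-0.083, 0.995, 0.045], [-0.533, -0.006, -0.846]]
wrist_force: [3.7, -2.6, -5.4]
gripper_width: 0.253
wheel-frame tcp [ 0.0665 -0.0297  0.0814] F wheel [ 0.  -2.9 -6.4] w 0.253 t 22.92 joints [-24.  14.  -5. -22. -44. -49.]
```

```bash
cat >> h.py <<'E'
def arc(step=18,n=5,xc=.007,yc=.0,Z=.081):
    wnow(); s=r.sense();p=RW.T@(s["tcp_pos"]-C)
    a=np.arctan2(-(p[1]-yc),p[0]-xc);R=np.hypot(p[1]-yc,p[0]-xc);print("theta",np.degrees(a).round(1),"R",R.round(4))
    for k in range(1,n+1):
        b=a+np.radians(step*k);q=[p[0]+.064*(np.cos(b)-np.cos(a)),p[1]-.064*(np.sin(b)-np.sin(a)),Z]
        print(np.round(wrel(*q),3).tolist())
E
python3 -c "
from h import *
arc()"
```

```text
wheel-frame tcp [ 0.0665 -0.0297  0.0814] F wheel [ 0.  -2.9 -6.4] w 0.253 t 22.92 joints [-24.  14.  -5. -22. -44. -49.]
theta 26.5 R 0.0666
[0.039, -0.054, 0.002, -0.002, 0.001, 0.001]
[0.093, -0.094, 0.002, -0.002, 0.001, 0.001]
[0.156, -0.115, 0.002, -0.002, 0.001, 0.001]
[0.223, -0.115, 0.001, -0.002, 0.001, 0.001]
[0.286, -0.095, 0.001, -0.002, 0.001, 0.001]
```

```bash
python3 -m creep '[[0,0.039,-0.054,0.001,-0.002,0.001,0],[0,0.093,-0.094,0.001,-0.002,0.001,0],[0,0.156,-0.115,0.001,-0.002,0.001,0],[0,0.223,-0.115,0.001,-0.002,0.001,0],[0,0.286,-0.095,0.001,-0.002,0.001,0]]';python3 -c "
from h import *
arc()"
```

```text
time_s: 23.33
tcp_pos: [0.5201, -0.3587, 0.1915]
ee_rot: [[-0.842, -0.1, 0.53], [-0.079, 0.995, 0.062], [-0.533, 0.01, -0.846]]
wrist_force: [9.9, 24.0, 12.4]
gripper_width: 0.242
wheel-frame tcp [-0.018  -0.0533  0.0813] F wheel [16.9 23.   4.1] w 0.242 t 23.33 joints [-32.  14. -10. -29. -44. -36.]
theta 115.1 R 0.0589
[0.055, 0.037, 0.001, 0.004, 0.001, -0.001]
[0.096, 0.09, 0.002, 0.004, 0.001, -0.001]
[0.119, 0.153, 0.002, 0.004, 0.001, -0.001]
[0.122, 0.219, 0.003, 0.004, 0.001, -0.001]
[0.103, 0.284, 0.004, 0.004, 0.001, -0.001]
```

```bash
python3 -m creep '[[0,0,0,0,0,0,0],[0,0,0,0,0,0,0]]';python3 look.py 6; python3 - <<'E'
from h import *
wnow()
for n,b,s in (("side",(370,170,490,310),4),("top",(380,110,490,220),5)):
    im=cv2.imread(f"pics/raw_{n}6.png")[b[1]:b[3],b[0]:b[2]]
    cv2.imwrite(f"pics/z6{n}.png",cv2.convertScaleAbs(cv2.resize(im,None,fx=s,fy=s,interpolation=cv2.INTER_CUBIC),alpha=2.5,beta=10))
E
```

```text
time_s: 23.5
tcp_pos: [0.5185, -0.3556, 0.1907]
ee_rot: [[-0.843, -0.101, 0.528], [-0.076, 0.995, 0.068], [-0.532, 0.017, -0.846]]
wrist_force: [3.3, 8.8, -0.6]
gripper_width: 0.239
[ 0.5185 -0.3556  0.1907] [[-0.843, -0.101, 0.528], [-0.076, 0.995, 0.068], [-0.532, 0.017, -0.846]] 0.239
wheel-frame tcp [-0.0186 -0.0507  0.0813] F wheel [ 3.   8.5 -1.9] w 0.245 t 23.6 joints [-32.  14. -10. -29. -44. -36.]
```

View pics/z6side.png

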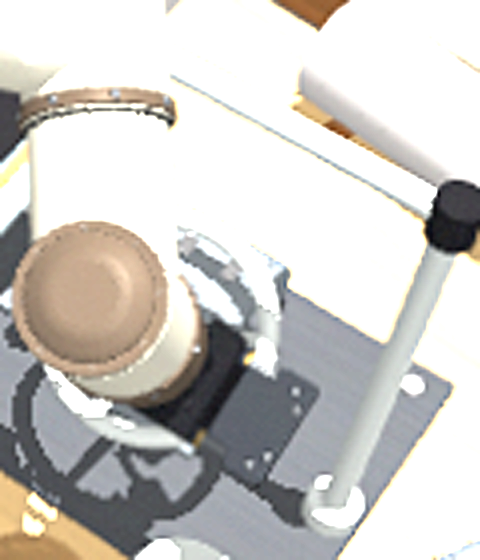

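View pics/z6top.png

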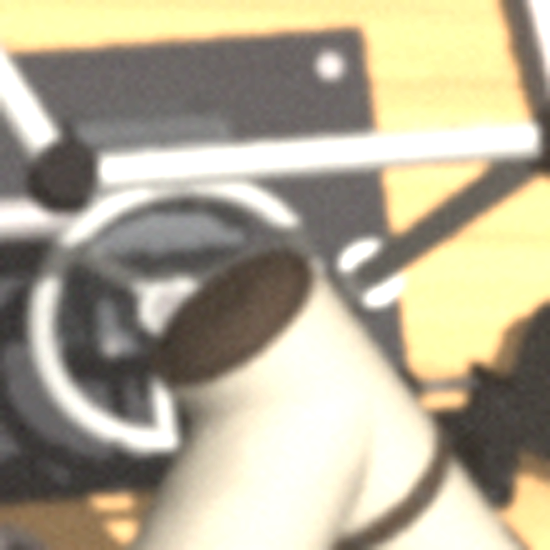

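```bash
python3 - <<'E'
import numpy as np
from scipy.optimize import least_squares
P=np.array([[.0754,.0056],[.0665,-.0297],[-.0186,-.0507]])
print(least_squares(lambda c:np.hypot(*(P-c).T)-.064,[.007,.0]))
E
```

```text
message: `gtol` termination condition is satisfied.
     success: True
      status: 1
         fun: [-6.664e-04  5.824e-04 -3.642e-04]
           x: [ 1.207e-02  5.058e-03]
        cost: 4.57916185111625e-07
         jac: [[-1.000e+00 -8.559e-03]
               [-8.428e-01  5.382e-01]
               [ 4.819e-01  8.762e-01]]
        grad: [-1.242e-10  1.521e-10]
  optimality: 1.5206524620307267e-10
 active_mask: [ 0.000e+00  0.000e+00]
        nfev: 5
        njev: 5
```

```bash
sed -i 's/xc=.007,yc=.0,/xc=.012,yc=.005,/' h.py; python3 -c "
from h import *
arc(16)"
```

```text
wheel-frame tcp [-0.0186 -0.0507  0.0813] F wheel [ 3.   8.5 -1.9] w 0.245 t 23.6 joints [-32.  14. -10. -29. -44. -36.]
theta 118.8 R 0.0635
[0.048, 0.035, 0.002, 0.005, 0.001, -0.001]
[0.084, 0.082, 0.002, 0.005, 0.001, -0.001]
[0.105, 0.138, 0.003, 0.005, 0.001, -0.001]
[0.111, 0.197, 0.004, 0.005, 0.001, -0.001]
[0.1, 0.255, 0.005, 0.005, 0.001, -0.001]
```

```bash
python3 -m creep '[[0,0.048,0.035,0.002,0.005,0.001,-0.001],[0,0.084,0.082,0.002,0.005,0.001,-0.001],[0,0.105,0.138,0.003,0.005,0.001,-0.001],[0,0.111,0.197,0.004,0.005,0.001,-0.001],[0,0.1,0.255,0.005,0.005,0.001,-0.001]]';python3 -c "
from h import *
arc(16)"
```

```text
time_s: 24.02
tcp_pos: [0.4907, -0.2847, 0.1779]
ee_rot: [[-0.839, -0.091, 0.536], [-0.08, 0.996, 0.044], [-0.538, -0.006, -0.843]]
wrist_force: [15.2, -3.6, -8.5]
gripper_width: 0.237
wheel-frame tcp [-0.044   0.0231  0.0816] F wheel [  8.   -5.1 -15.1] w 0.237 t 24.02 joints [-24.   8. -21. -27. -35. -42.]
theta -162.1 R 0.0589
[-0.026, 0.054, 0.002, -0.002, 0.003, -0.0]
[-0.066, 0.098, 0.002, -0.002, 0.003, -0.0]
[-0.116, 0.129, 0.002, -0.002, 0.003, -0.0]
[-0.173, 0.146, 0.002, -0.002, 0.003, -0.0]
[-0.232, 0.146, 0.003, -0.002, 0.003, -0.0]
```

```bash
python3 -m creep '[[0.4,0,0,0,-0.002,0.003,0],[0.4,0,0,0,-0.002,0.003,0],[0.4,0,0,0,-0.002,0.003,0]]';python3 -c "
from h import *
wnow()"; python3 -m creep '[[0.4,0.008,0,0,0,0,0],[0.4,0.017,0,0,0,0,0],[0,0.017,0,0,0,0,0],[0,0.017,0,0,0,0,0],[0,0.017,0,0,0,0,0]]'; python3 -m creep '[[0,0,0,0,0,0,0],[0,0,0,0,0,0,0]]';python3 -c "
from h import *
wnow()"
```

```text
time_s: 24.27
tcp_pos: [0.4909, -0.2855, 0.1791]
ee_rot: [[-0.843, -0.094, 0.529], [-0.082, 0.996, 0.048], [-0.532, -0.003, -0.847]]
wrist_force: [0.4, -0.1, 0.3]
gripper_width: 0.367
wheel-frame tcp [-0.0433  0.0222  0.0825] F wheel [ 0.5 -0.1  0. ] w 0.367 t 24.27 joints [-24.   8. -21. -27. -36. -42.]
time_s: 24.68
tcp_pos: [0.4858, -0.2859, 0.176]
ee_rot: [[-0.844, -0.094, 0.528], [-0.081, 0.996, 0.049], [-0.53, -0.002, -0.848]]
wrist_force: [-1.3, -1.0, 0.1]
gripper_width: 0.266
time_s: 24.85
tcp_pos: [0.4857, -0.2859, 0.176]
ee_rot: [[-0.844, -0.094, 0.528], [-0.081, 0.996, 0.049], [-0.53, -0.002, -0.848]]
wrist_force: [-0.8, 0.1, 0.1]
gripper_width: 0.274
wheel-frame tcp [-0.0494  0.0224  0.0826] F wheel [-0.6  0.2  0.5] w 0.274 t 24.85 joints [-25.   8. -21. -27. -36. -41.]
```

```bash
sed -i 's/xc=.012,yc=.005,Z=.081/xc=.007,yc=.005,Z=.0826/' h.py; python3 -c "
from h import *
arc(18)"
```

```text
wheel-frame tcp [-0.0494  0.0224  0.0826] F wheel [-0.6  0.2  0.5] w 0.274 t 24.85 joints [-25.   8. -21. -27. -36. -41.]
theta -162.9 R 0.059
[-0.029, 0.06, -0.0, -0.001, 0.0, -0.0]
[-0.076, 0.108, -0.0, -0.001, 0.0, -0.0]
[-0.135, 0.139, -0.0, -0.001, 0.0, -0.0]
[-0.2, 0.151, -0.0, -0.001, 0.0, -0.0]
[-0.267, 0.141, -0.0, -0.001, 0.0, -0.0]
```

```bash
python3 -m creep '[[0,-0.029,0.06,0,0,0,0],[0,-0.076,0.108,0,0,0,0],[0,-0.135,0.139,0,0,0,0],[0,-0.2,0.151,0,0,0,0],[0,-0.267,0.141,0,0,0,0]]';python3 -c "
from h import *
arc(18)"
```

```text
time_s: 25.27
tcp_pos: [0.5479, -0.2369, 0.2174]
ee_rot: [[-0.846, -0.095, 0.525], [-0.082, 0.995, 0.049], [-0.527, -0.002, -0.85]]
wrist_force: [-7.1, -6.6, -2.3]
gripper_width: 0.267
wheel-frame tcp [0.029  0.0652 0.0825] F wheel [-7.8 -5.9  2.1] w 0.267 t 25.27 joints [-14.   7. -19. -18. -35. -58.]
theta -69.9 R 0.0641
[-0.058, -0.032, -0.001, -0.001, -0.001, 0.0]
[-0.104, -0.081, -0.001, -0.001, -0.001, 0.0]
[-0.132, -0.142, -0.001, -0.001, -0.001, 0.0]
[-0.14, -0.208, -0.001, -0.001, -0.001, 0.0]
[-0.127, -0.274, -0.0, -0.001, -0.001, 0.0]
```

```bash
python3 -m creep '[[0,-0.058,-0.032,0,0,0,0],[0,-0.104,-0.081,0,0,0,0],[0,-0.132,-0.142,0,0,0,0],[0,-0.14,-0.208,0,0,0,0],[0,-0.127,-0.274,0,0,0,0]]';python3 -c "
from h import *
arc(18)"
```

```text
time_s: 25.68
tcp_pos: [0.5922, -0.3156, 0.2406]
ee_rot: [[-0.841, -0.097, 0.532], [-0.084, 0.995, 0.048], [-0.534, -0.004, -0.846]]
wrist_force: [3.5, 2.5, 0.9]
gripper_width: 0.268
wheel-frame tcp [ 0.0724 -0.0174  0.0827] F wheel [ 3.7  2.2 -1.2] w 0.268 t 25.68 joints [-22.  14.  -6. -21. -43. -51.]
theta 18.9 R 0.0691
[0.031, -0.059, 0.0, -0.001, 0.002, 0.001]
[0.08, -0.105, 0.0, -0.001, 0.002, 0.001]
[0.14, -0.134, 0.0, -0.001, 0.002, 0.001]
[0.206, -0.144, -0.0, -0.001, 0.002, 0.001]
[0.271, -0.132, -0.0, -0.001, 0.002, 0.001]
```

One full turn is done. Checking the plate in a picture before continuing (18° expected).

```bash
python3 -m creep '[[0,0.031,-0.059,0,0,0.002,0],[0,0.08,-0.105,0,0,0.002,0],[0,0.14,-0.134,0,0,0.002,0],[0,0.206,-0.144,0,0,0.002,0],[0,0.271,-0.132,0,0,0.002,0]]';python3 -c "
from h import *
arc(18);shot('side','s30',(290,110,490,310),3)"
```

```text
time_s: 26.1
tcp_pos: [0.5284, -0.3627, 0.198]
ee_rot: [[-0.843, -0.096, 0.529], [-0.084, 0.995, 0.047], [-0.531, -0.005, -0.847]]
wrist_force: [3.1, 4.7, 4.3]
gripper_width: 0.271
wheel-frame tcp [-0.0079 -0.0581  0.0826] F wheel [5.3 4.4 1.8] w 0.271 t 26.1 joints [-31.  14.  -9. -27. -43. -38.]
theta 103.2 R 0.0649
[0.062, 0.025, -0.0, -0.001, 0.0, 0.001]
[0.113, 0.069, -0.0, -0.001, 0.0, 0.001]
[0.148, 0.126, -0.001, -0.001, 0.0, 0.001]
[0.163, 0.19, -0.001, -0.001, 0.0, 0.001]
[0.158, 0.257, -0.001, -0.001, 0.0, 0.001]
```

View pics/s30.png

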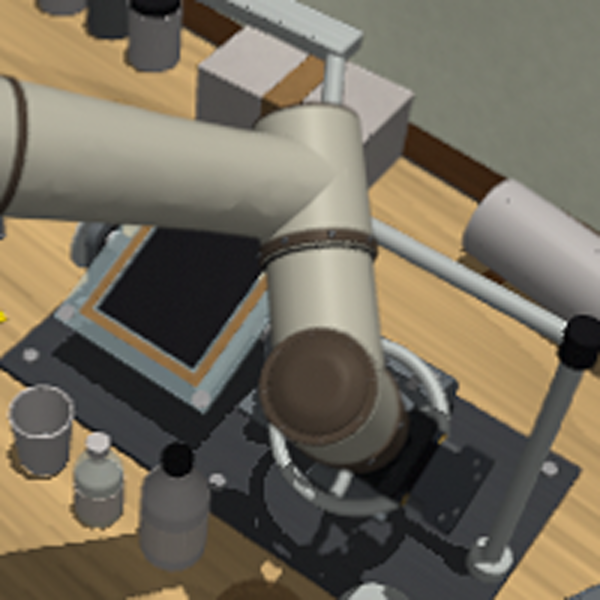

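The plate's near edge has come down (front corner at crop 203,400). Continuing.

```bash
python3 -m creep '[[0,0.062,0.025,0,0,0,0],[0,0.113,0.069,0,0,0,0],[0,0.148,0.126,0,0,0,0],[0,0.163,0.19,0,0,0,0],[0,0.158,0.257,0,0,0,0]]';python3 -c "
from h import *
arc(18)"
```

```text
time_s: 26.57
tcp_pos: [0.483, -0.2903, 0.1745]
ee_rot: [[-0.839, -0.091, 0.536], [-0.082, 0.996, 0.042], [-0.538, -0.009, -0.843]]
wrist_force: [23.6, -4.3, -7.4]
gripper_width: 0.27
wheel-frame tcp [-0.0528  0.0183  0.083 ] F wheel [ 15.7  -6.6 -18.5] w 0.27 t 26.57 joints [-26.   8. -21. -28. -35. -40.]
theta -167.5 R 0.0612
[-0.024, 0.062, 0.001, -0.003, 0.003, 0.0]
[-0.067, 0.114, 0.001, -0.003, 0.003, 0.0]
[-0.123, 0.149, 0.001, -0.003, 0.003, 0.0]
[-0.188, 0.166, 0.001, -0.003, 0.003, 0.0]
[-0.255, 0.162, 0.002, -0.003, 0.003, 0.0]
```

```bash
python3 -m creep '[[0,-0.026,0.062,0,-0.002,0.003,0],[0,-0.069,0.114,0,-0.002,0.003,0],[0,-0.125,0.149,0,-0.002,0.003,0],[0,-0.19,0.166,0,-0.002,0.003,0],[0,-0.257,0.162,0,-0.002,0.003,0]]';python3 -c "
from h import *
arc(18)"
```

```text
time_s: 26.98
tcp_pos: [0.5423, -0.2359, 0.2143]
ee_rot: [[-0.846, -0.096, 0.524], [-0.084, 0.995, 0.046], [-0.526, -0.006, -0.85]]
wrist_force: [-3.6, -12.0, -7.4]
gripper_width: 0.271
wheel-frame tcp [0.0228 0.0667 0.0827] F wheel [ -8.  -11.6  -3.8] w 0.271 t 26.98 joints [-14.   7. -20. -18. -35. -58.]
theta -75.7 R 0.0637
[-0.061, -0.027, 0.0, -0.002, -0.001, 0.001]
[-0.111, -0.071, 0.0, -0.002, -0.001, 0.001]
[-0.145, -0.128, 0.0, -0.002, -0.001, 0.001]
[-0.16, -0.194, 0.0, -0.002, -0.001, 0.001]
[-0.153, -0.26, 0.001, -0.002, -0.001, 0.001]
```

```bash
python3 -m creep '[[0,-0.061,-0.03,0,-0.002,-0.001,0.001],[0,-0.111,-0.074,0,-0.002,-0.001,0.001],[0,-0.145,-0.131,0,-0.002,-0.001,0.001],[0,-0.16,-0.197,0,-0.002,-0.001,0.001],[0,-0.153,-0.263,0,-0.002,-0.001,0.001]]';python3 -c "
from h import *
arc(16)"
```

```text
time_s: 27.4
tcp_pos: [0.592, -0.3102, 0.2408]
ee_rot: [[-0.842, -0.098, 0.531], [-0.083, 0.995, 0.053], [-0.533, 0.0, -0.846]]
wrist_force: [2.1, 3.1, 1.1]
gripper_width: 0.268
wheel-frame tcp [ 0.0727 -0.012   0.0828] F wheel [ 2.6  2.8 -0.4] w 0.268 t 27.4 joints [-22.  13.  -6. -21. -43. -51.]
theta 14.5 R 0.0679
[0.023, -0.055, 0.0, 0.001, 0.001, 0.001]
[0.06, -0.101, 0.0, 0.001, 0.001, 0.001]
[0.108, -0.136, -0.0, 0.001, 0.001, 0.001]
[0.164, -0.155, -0.0, 0.001, 0.001, 0.001]
[0.224, -0.159, -0.0, 0.001, 0.001, 0.001]
```

```bash
python3 -m creep '[[0,0.023,-0.055,0,0.001,0.001,0],[0,0.06,-0.101,0,0.001,0.001,0],[0,0.108,-0.136,0,0.001,0.001,0],[0,0.164,-0.155,0,0.001,0.001,0],[0,0.164,-0.155,0,0.001,0.001,0]]';python3 -c "
from h import *
arc(16,1);shot('side','s31',(290,110,490,310),3);shot('top','t31',(260,80,440,220),4)"
```

```text
time_s: 27.82
tcp_pos: [0.552, -0.3626, 0.2127]
ee_rot: [[-0.846, -0.095, 0.525], [-0.082, 0.996, 0.048], [-0.527, -0.002, -0.85]]
wrist_force: [-4.0, -2.5, 0.2]
gripper_width: 0.271
wheel-frame tcp [ 0.0198 -0.0603  0.0827] F wheel [-3.5 -2.1  2.4] w 0.271 t 27.82 joints [-29.  15.  -6. -25. -45. -41.]
theta 78.9 R 0.0665
[0.059, -0.003, 0.0, -0.001, -0.001, 0.0]
```

View pics/s31.png

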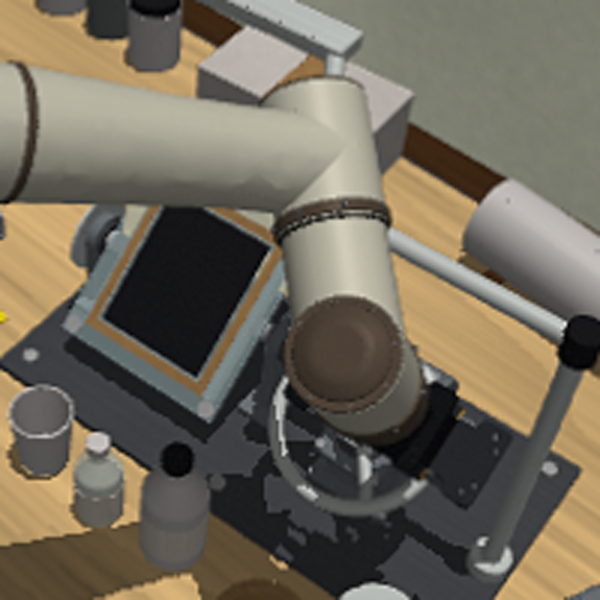

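View pics/t31.png

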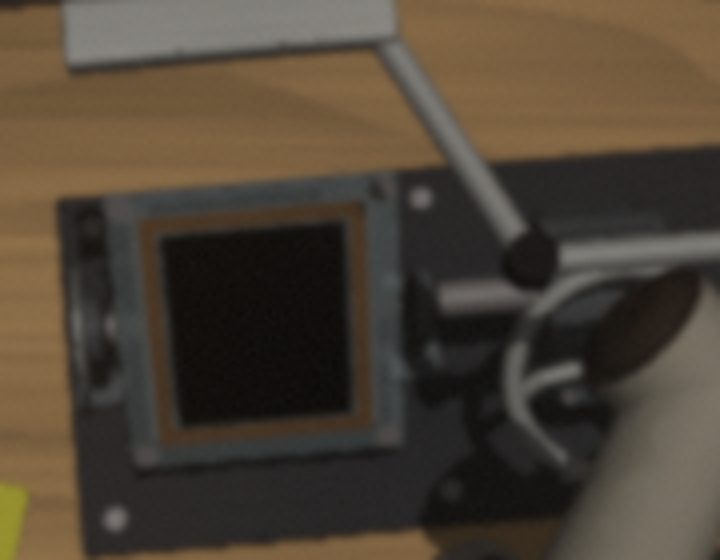

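```bash
python3 - <<'E'
from h import *
from scipy.optimize import least_squares
obs0=np.array([(90,103),(282,88),(302,300),(102,318)])/3+[260,90]   # level
obs=np.array([(108,200),(396,178),(406,445),(135,468)])/4+[260,80]
def corners(v,a):
    x,y,hx,hy,yaw=v;c,s=np.cos(a),np.sin(a);w=np.radians(yaw)
    L=np.array([[hx,hy,.02],[hx,-hy,.02],[-hx,-hy,.02],[-hx,hy,.02]])
    P=np.c_[L[:,0]*c-L[:,2]*s, L[:,1], L[:,0]*s+L[:,2]*c]
    return np.c_[x+P[:,0]*np.cos(w)-P[:,1]*np.sin(w), y+P[:,0]*np.sin(w)+P[:,1]*np.cos(w), .115+P[:,2]]
f=lambda p:np.r_[(proj("top",corners(p[:5],0))-obs0).ravel(),(proj("top",corners(p[:5],p[5]))-obs).ravel()]
s=least_squares(f,[.607,-.024,.11,.1,5,.6]);print(s.x.round(3),np.degrees(s.x[5]),np.abs(s.fun).max())
E
```

```text
[ 0.606 -0.025  0.113  0.105  5.001  0.622] 35.66312087220854 1.651545065771927
```

```bash
python3 -m creep '[[0.6,0,0,0,0,0,0],[0.6,0,0,0,0,0,0],[0.6,0,0,0,0,0,0],[0.6,0,0,0,0,0,0],[0.6,0,0,0,0,0,0]]'; python3 -m creep '[[0.6,0,0,-0.03,0,0,0],[0.6,0,0,-0.09,0,0,0],[0.6,0,0,-0.18,0,0,0],[0.6,0,0,-0.28,0,0,0],[0.6,0,0,-0.38,0,0,0]]';python3 -c "
from h import *
wnow()"
```

```text
time_s: 28.33
tcp_pos: [0.554, -0.3618, 0.2139]
ee_rot: [[-0.845, -0.096, 0.527], [-0.083, 0.995, 0.048], [-0.529, -0.003, -0.849]]
wrist_force: [-0.1, -1.2, -0.1]
gripper_width: 0.548
time_s: 28.75
tcp_pos: [0.4931, -0.3669, 0.3121]
ee_rot: [[-0.845, -0.096, 0.526], [-0.084, 0.995, 0.048], [-0.529, -0.003, -0.849]]
wrist_force: [0.3, -0.1, 0.7]
gripper_width: 0.602
wheel-frame tcp [ 0.0224 -0.059   0.1982] F wheel [ 0.6 -0.2  0.4] w 0.602 t 28.75 joints [-33.   7.  -2. -23. -57. -43.]
```

```bash
python3 -m creep '[[0.6,0,-0.02,-0.12,0,0,0],[0.6,0,-0.1,-0.25,0,0,0],[0.6,0,-0.2,-0.37,0,0,0],[0.6,0,-0.3,-0.5,0,0,0],[0.6,0,-0.4,-0.55,0,0,0]]';python3 -c "
from h import *
wnow();shot('side','s32');shot('top','t32')"
```

```text
time_s: 29.17
tcp_pos: [0.4177, -0.488, 0.4548]
ee_rot: [[-0.843, -0.097, 0.53], [-0.087, 0.995, 0.043], [-0.531, -0.01, -0.847]]
wrist_force: [1.5, -1.1, 1.7]
gripper_width: 0.597
wheel-frame tcp [ 0.0245 -0.1722  0.3652] F wheel [ 2.1 -1.3  0.7] w 0.597 t 29.17 joints [-49.  11.  23. -26. -82. -36.]
```

View pics/s32.png

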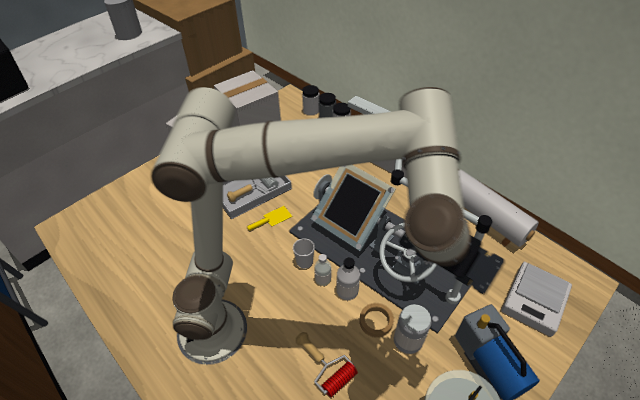

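View pics/t32.png

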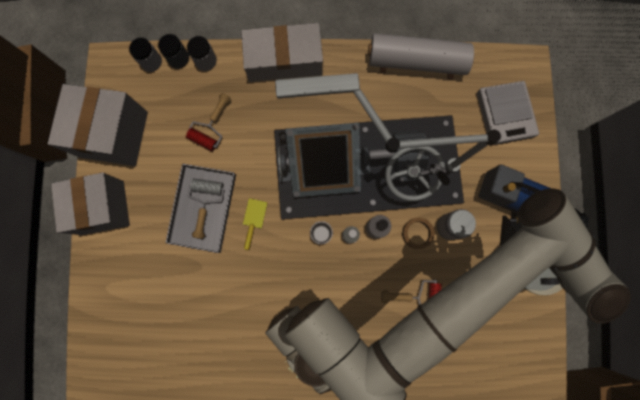

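```bash
python3 - <<'E'
from h import *
from scipy.optimize import least_squares
b=(370,120,500,220)
im=cv2.imread("pics/t32.png")[b[1]:b[3],b[0]:b[2]];im=cv2.convertScaleAbs(cv2.resize(im,None,fx=6,fy=6,interpolation=cv2.INTER_CUBIC),alpha=2.5,beta=10)
th=79
for lean,c in ((0,(0,255,0)),(6,(0,255,255)),(60,(0,0,255))):
    l=np.radians(lean);pts=[]
    for L in (.0,.03,.1):
        rad=.064-L*np.sin(l);pts.append(C+RW@np.array([rad*np.cos(np.radians(th))+.004,-rad*np.sin(np.radians(th)),.014+L*np.cos(l)]))
    cv2.polylines(im,[((proj("top",pts)-b[:2])*6).astype(np.int32)],False,c,1)
cv2.imwrite("pics/z32.png",im)
b=(290,140,410,260);im=cv2.imread("pics/s32.png")[b[1]:b[3],b[0]:b[2]]
cv2.imwrite("pics/z32s.png",cv2.resize(im,None,fx=5,fy=5,interpolation=cv2.INTER_CUBIC))
E
```

```text
(no output)
```

View pics/z32.png

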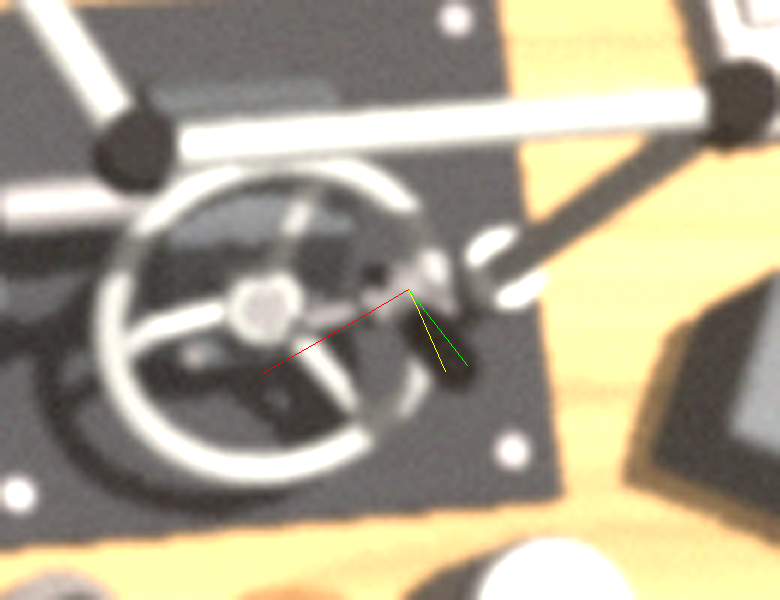

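View pics/z32s.png

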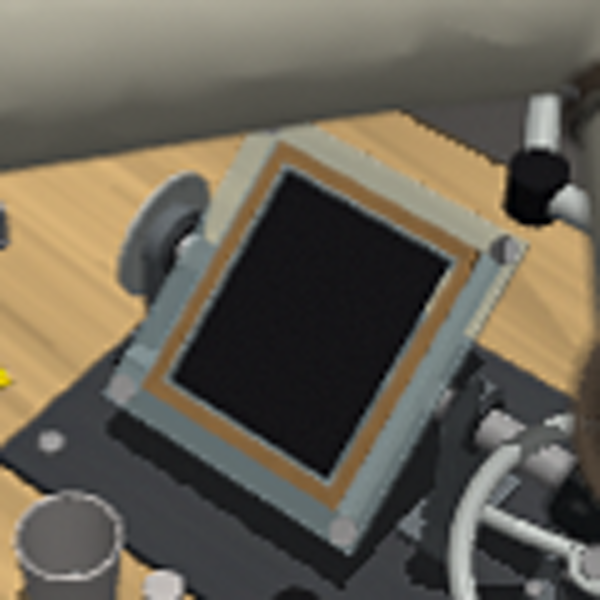

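```bash
python3 - <<'E'
from h import *
from scipy.optimize import least_squares
so=np.array([(262,132),(523,245),(350,555),(108,393)])/5+[290,140]
to=np.array([(105,200),(396,176),(406,447),(133,470)])/4+[260,80]
def corners(v,a):
    x,y,yaw=v;hx,hy=.12,.11;c,s=np.cos(a),np.sin(a);w=np.radians(yaw)
    L=np.array([[hx,hy,.02],[hx,-hy,.02],[-hx,-hy,.02],[-hx,hy,.02]])
    P=np.c_[L[:,0]*c-L[:,2]*s, L[:,1], L[:,0]*s+L[:,2]*c]
    return np.c_[x+P[:,0]*np.cos(w)-P[:,1]*np.sin(w), y+P[:,0]*np.sin(w)+P[:,1]*np.cos(w), .115+P[:,2]]
for name,g in (("both",lambda p:np.r_[(proj("side",corners(p[:3],p[3]))-so).ravel(),(proj("top",corners(p[:3],p[3]))-to).ravel()]),("side",lambda p:(proj("side",corners(p[:3],p[3]))-so).ravel())):
    s=least_squares(g,[.607,-.024,5,.6]);print(name,s.x.round(3),np.degrees(s.x[3]),np.abs(s.fun).max())
E
```

```text
both [ 0.604 -0.026  5.606  0.706] 40.42492992840792 6.176788211385684
side [ 0.6   -0.031  9.13   0.481] 27.55377258027689 4.065367002718972
```

```bash
python3 - <<'E'
from h import *
from scipy.optimize import least_squares
so=np.array([(262,132),(523,245),(350,555),(108,393)])/5+[290,140]
to=np.array([(105,200),(396,176),(406,447),(133,470)])/4+[260,80]
t0=np.array([(80,103),(290,86),(312,306),(98,325)])/3+[260,90]
s0=np.array([(240,62),(440,168),(272,335),(68,208)])/4+[290,155]
def corners(v,a):
    x,y,yaw,hx,hy,z0=v;c,s=np.cos(a),np.sin(a);w=np.radians(yaw)
    L=np.array([[hx,hy,.02],[hx,-hy,.02],[-hx,-hy,.02],[-hx,hy,.02]])
    P=np.c_[L[:,0]*c-L[:,2]*s, L[:,1], L[:,0]*s+L[:,2]*c]
    return np.c_[x+P[:,0]*np.cos(w)-P[:,1]*np.sin(w), y+P[:,0]*np.sin(w)+P[:,1]*np.cos(w), z0+P[:,2]]
def g(p):
    return np.r_[(proj("side",corners(p[:6],p[6]))-so).ravel(),(proj("top",corners(p[:6],p[6]))-to).ravel(),(proj("side",corners(p[:6],0))-s0).ravel(),(proj("top",corners(p[:6],0))-t0).ravel()]
s=least_squares(g,[.607,-.024,5,.12,.11,.115,.6]);print(s.x.round(3),np.degrees(s.x[6]),s.fun.reshape(4,4,2).round(1).tolist())
E
```

```text
[ 0.607 -0.025  5.525  0.117  0.109  0.108  0.66 ] 37.79772297613988 [[[0.6, -4.2], [0.3, 1.7], [-0.6, 0.1], [-1.5, 0.6]], [[0.5, 0.0], [0.2, -0.2], [-0.3, -0.8], [1.0, -0.6]], [[-1.2, -0.1], [-1.4, 1.1], [0.3, 1.0], [-0.0, 0.2]], [[0.6, 0.3], [-0.5, -0.0], [-0.2, -0.6], [0.6, -0.7]]]
```

```bash
python3 - <<'E'
from h import *
from scipy.optimize import least_squares
so=np.array([(262,132),(523,245),(350,555),(108,393)])/5+[290,140]
to=np.array([(105,200),(396,176),(406,447),(133,470)])/4+[260,80]
def corners(a,x=.607,y=-.025,yaw=5.5,hx=.12,hy=.11,z0=.115):
    c,s=np.cos(a),np.sin(a);w=np.radians(yaw)
    L=np.array([[hx,hy,.02],[hx,-hy,.02],[-hx,-hy,.02],[-hx,hy,.02]])
    P=np.c_[L[:,0]*c-L[:,2]*s, L[:,1], L[:,0]*s+L[:,2]*c]
    return np.c_[x+P[:,0]*np.cos(w)-P[:,1]*np.sin(w), y+P[:,0]*np.sin(w)+P[:,1]*np.cos(w), z0+P[:,2]]
for a in (34,37,40,43,46):
    A=np.radians(a);print(a,np.abs(proj("side",corners(A))-so)[1:].mean().round(2),np.abs(proj("top",corners(A))-to).mean().round(2))
# bystanders now
r.capture("top")
b0={"resin":(377.8,226.6),"hardener":(350.7,234.8),"cup":(321.1,232.8),"tape":(419.3,233.5),"solvent":(455.7,224),"spreader":(253.8,218.8),"roller":0,"tray":(200.8,207.8)}
for t in b0:
    o=r.outline_of("top",t)
    if o: ys,xs=np.nonzero(o[0]["pixels"]);print(t,round(o[0]["score"],2),xs.mean().round(1),ys.mean().round(1),b0[t])
s=r.sense();print(s["time_s"],s["joint_velocities"].round(2))
E
```

```text
34 1.37 1.13
37 0.96 0.76
40 0.69 0.66
43 0.49 0.69
46 0.65 1.29
resin 0.84 378.3 226.6 (377.8, 226.6)
hardener 0.79 351.0 235.3 (350.7, 234.8)
cup 0.6 321.3 232.8 (321.1, 232.8)
solvent 0.84 455.7 224.3 (455.7, 224)
spreader 0.72 253.8 217.5 (253.8, 218.8)
roller 0.97 208.0 127.2 0
tray 0.94 200.1 208.9 (200.8, 207.8)
29.7167 [-0.25  0.09  0.4  -0.02  0.07  0.01]
```

```bash
python3 -c "
from station import r
print(r.finish_job(), r.sense()['time_s'])"
```

```text
the job is handed in; nothing more can be done
the job is handed in; nothing more can be done
```

The job is handed in at about 30 s of the 72 s allowed; no verdict was reported. The grey roller lies flat in the tray. The handle is swung out, and I wound the wheel about 800° clockwise with one grasp, re-centred once on the way.

**Last checks**
- **Plate slope:** the wheel turn gives about 40°, and the corners in both pictures fit best at 40–43°. A looser fit, pulled off by a corner the arm hid, gave 37.8°, and a rough early one gave 35.7°.
- **Handle latch:** pulled back, it resisted 15 N with under 2 mm of motion. The last top picture shows it standing straight out. I could not see the pin itself.
- **Bystanders:** the resin, hardener, cup, solvent and spreader are within about 1.5 px of where they started. The network did not report the tape, but by eye it has not moved.
- **Roller:** seen lying in the tray by eye. The network's best match for it was the red look-alike.
- **Robot:** clear of everything.

**What went wrong on the way**
- The fingers really sit about 40 mm short of the reported TCP along the tool axis. My first two grasps of the roller therefore closed on air, the first lifted too early as well. I then allowed for the offset.
- I twice put a shift in the wrong column and pushed sideways on the folded handle through the fingers. The wrist force at the end of those calls was 47 N and 31 N. That is under the 120 N wrist limit, and I saw no sign that the arm or gripper body touched anything.

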